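Run the test bowls past the colour meter and put them away

ROBOT

A 7-joint arm with a two-finger parallel gripper is mounted at the origin on the work surface. World frame = base frame: x ahead of the robot, y to its left, z up, the work surface at z = 0. Lengths are in m, angles in rad, forces in N, time in s.
With the tool pointing down it reaches from about 0.4 to 0.9 m from the base axis. Payload 5.6 kg.
Tool frame: the origin (TCP) lies where the fingers leave the gripper's body, on its centre line; the fingertips stand 88 mm ahead of it and the grasp point (between the pads) lies 69 mm ahead of it; z points along the fingers, y is the line along which they close (so a half turn about z gives the same grasp; the last joint's range is limited). The gripper opens to 92 mm and grips with 3 to 60 N. Pads are 20 mm wide; open, the fingers measure 128 mm over their backs; the gripper's body (75 mm by 189 mm) begins 69 mm behind the grasp point.
Start: joints at [1.241, 0.468, -0.012, 1.603, 0.006, 1.071, -0.056], TCP at [0.184, -0.623, 0.303] pointing down, gripper open.
Joint ranges: [-2.53, 2.53], [-0.31, 2.02], [-1.57, 1.55], [0.28, 2.44], [-1.29, 4.43], [0.15, 1.84], [-2.92, 2.92]. Speed limits (rad/s): [2.57, 2.57, 3.14, 3.14, 3.14, 3.14, 3.14].

INTERFACE

Orientations are given as a unit quaternion [x, y, z, w].
In Python, from station import status, imaging, env gives the robot as it stands.
- The arm moves only by the tool step_arm, never from a script. Its argument "steps" is a list of rows, each a list of 3 entries, a list of its own where there are three numbers: the shift along the tool's x, y, z in m, then the turn about the tool's z in rad, then the finger opening in m, from 0 to 0.0919. In form: [[[tx, ty, tz], roll, grip], ...]. A call has 1 to 20 rows; each row shifts and turns the commanded pose from where the row before left it, along the tool's axes as they then stand; what a row does not reach is not made up. A row lasts 1/12 s, in which the tool goes at most 41.7 mm and 7.16 degrees, less where a joint would pass 70% of its speed; a pose out of reach is approached as far as the arm can. A call with a gripper value outside its range is refused whole. The fingers move at their own pace and stop on an object; the grip force is fixed at half the most. Time passes only in rows, so rows that do not move let the fingers close. It gives the time, the measured TCP pose, the force, the opening and the grip force at its end, in the units of the state.
- status.state(): the state, without advancing time (a new reading comes with each control period).
- imaging.snapshot(name): name is "scene" or "top"; returns the picture (400x640x3 uint8, red, green, blue); there is no depth.
- imaging.camera_model(name): a dict with "mtx" (3x3 intrinsics, pixels), "view" (4x4, takes a point from world to camera coordinates). Camera axes: x right, y up, looking along -z (the intrinsics and any distortion apply to the point x, -y, -z); pixel columns grow to the right and rows downward; lengths in m; the calibration is good to about 2 mm. A picture is of the moment at which its call begins. camera_model takes no time and is no camera call.
- env.sign_off(): hands the job in; it is judged then, once.
The state is a dict: "clock": time; "joint_positions": joint angles; "dq": joint speeds; "tau": joint torques, N m; "tcp_pos": TCP position; "eef_rot": TCP orientation; "force": force on the tool from outside, world axes, zero at the start; "wrist_torque": the same for the moment, N m; "finger_gap": finger opening in m; "finger_force": force on a finger pad.
Only numpy, scipy, OpenCV 4.12 (cv2) and the standard library are available. Lean on these libraries where they do the work, as an engineer would, in place of code of your own. Each camera call takes 0.05 s, during which the arm holds its last target. There are 200 camera calls.

TASK

Stand all the small unglazed pinch bowls upright on the round turntable together, then take the turntable by its upright knob and turn it slowly counter-clockwise (seen from above) through one full turn, until the knob is back where it began, so that every bowl passes the colour meter. Then move all the bowls, upright, into the open sample drawer and push the drawer fully home. Leave the white slab and the brown jar with its lid where they are, and do not spin the turntable fast.

Things in the scene. Friction and masses are not known exactly. Their poses are not given: they have to be found in the camera images.
- bowl0: small round unglazed off-white pinch bowl, 47 mm across at the rim and nearly straight-walled from 8 mm up (foot 34 mm across), 36 mm high, walls 4 mm; origin at the centre of its underside, z up out of the mouth. Up to four such bowls stand on the table; absent ones read None
- bowl1: small round unglazed off-white pinch bowl, 47 mm across at the rim and nearly straight-walled from 8 mm up (foot 34 mm across), 36 mm high, walls 4 mm; origin at the centre of its underside, z up out of the mouth. Up to four such bowls stand on the table; absent ones read None
- bowl2: small round unglazed off-white pinch bowl, 47 mm across at the rim and nearly straight-walled from 8 mm up (foot 34 mm across), 36 mm high, walls 4 mm; origin at the centre of its underside, z up out of the mouth. Up to four such bowls stand on the table; absent ones read None
- bowl3: small round unglazed off-white pinch bowl, 47 mm across at the rim and nearly straight-walled from 8 mm up (foot 34 mm across), 36 mm high, walls 4 mm; origin at the centre of its underside, z up out of the mouth. Up to four such bowls stand on the table; absent ones read None
- wheel (a joint): angle of the turntable disc in rad: 0 at the start, grows counter-clockwise seen from above, stiff enough to stay where it is left; one full turn is 6.283; hard stops at -0.5 and 7.2
- wheel_top (a point): centre of the upper face of the turntable's aluminium disc (252 mm across, face 45 mm above the table, with a lip 8 mm high and 5 mm thick round its edge); z up along the hinge, x points towards the knob and turns with the disc. The colour meter, a grey box on a post, stands fixed 188 mm and more away, top 125 mm above the table
- knob_mid (a point): point on the axis of the black upright turning knob fixed to the disc 100 mm from its centre: a round post 18 mm across, standing 16 to 72 mm above the disc's lower face; this point is 40 mm above the disc's upper face and 20 mm below the knob's top
- unit_drawer0 (a joint): how far the sample drawer is open, in m: 0 fully home, 0.18 fully out
- tray_floor (a point): middle of the front edge of the drawer's inner floor (against the front panel), moving with it; x points into the cabinet, y left, z up. Floor 215 (x, from 0) by 258 mm (y), side walls 41 mm high, front panel 53 mm high, 21 mm thick. The cabinet (300 mm wide, top 85 mm above the table) covers the drawer beyond x = opening - 0.006; nearer the robot it is open from above
- unit_drawer0_handle (a point): middle of the drawer's steel bar handle (bar along y, 120 mm long, 35 mm in front of the drawer's front panel), moving with the drawer; same axes as tray_floor
- slab0: bystander: loose white ceramic slab 60 x 36 x 13 mm lying flat near the bowls; origin at the centre of its underside. Leave alone
- jar: bystander: brown round-bellied jar, 76 mm across, 70 mm high; origin at the centre of its underside. Leave alone
- jar_lid: bystander: brown lid 60 mm across, 20 mm high with its button; origin at the centre of its underside. Leave alone
There are look-alikes about, which are no part of the job. What is shaped like the bowl0 but pink, red or yellow is not meant.

How it is judged:
By the outcome, as a careful person would: the job done as asked, in the order asked, and still so for the second after the job is handed in, with the robot touching nothing.
Of bowl0, bowl1, bowl2, bowl3 only 2 to 4 are there at a start; the rules pass over those that are not, and their reading is None.
At some moment in a run one of bowl0, bowl1, bowl2, bowl3 may be knocked a few centimetres aside while the robot is not near it.
Once in a run the grip may slacken for a moment while it holds something.
It also fails if it takes over 210 s, if anything falls off the work surface, if the arm or the gripper's body presses on something with over 40 N, if the wrist force passes 120 N, or if a joint passes its speed limit or range.

## Working session

There is one attempt and no reset: what is moved stays moved. The work goes in short steps, Python scripts to look and compute and a tool call to move; the robot and the scene stay as the last step left them, time stands still between calls to the robot, and variables do not carry over. Pictures are saved under pics/ and viewed, at most 14 in all, crops included, and the job is handed in when it is done.

Besides the shell and the picture viewer there is one more tool, called after "Call:" as name(argument=value, ...) on one line, values as JSON. step_arm: Moves the arm, as the interface text tells. Its arguments: {"type":"object","properties":{"steps":{"type":"array","items":{"type":"array"}}},"required":["steps"]}

```bash
mkdir -p pics; python3 - <<'E'
from station import status, imaging, env
import cv2
for n in("scene","top"):
    im=imaging.snapshot(n); cv2.imwrite(f"pics/{n}0.png",im[:,:,::-1])
    m=imaging.camera_model(n); print(n,m)
s=status.state(); print({k:s[k] for k in("clock","tcp_pos","eef_rot","finger_gap")})
E
```

```text
scene {'mtx': array([[366.88620409,   0.        , 317.25633948],
       [  0.        , 366.88620409, 199.24594881],
       [  0.        ,   0.        ,   1.        ]]), 'view': array([[ 0.67940474,  0.73373726,  0.00623159, -0.37967122],
       [-0.48446256,  0.44217782,  0.75483429,  0.18578867],
       [ 0.55109457, -0.51585697,  0.65588594, -1.23157372],
       [ 0.        ,  0.        ,  0.        ,  1.        ]])}
top {'mtx': array([[438.36569937,   0.        , 321.98976479],
       [  0.        , 438.36569937, 202.64768119],
       [  0.        ,   0.        ,   1.        ]]), 'view': array([[ 2.23508057e-02, -9.99749936e-01, -7.11813556e-04,
        -5.02282574e-03],
       [ 9.91478278e-01,  2.20744699e-02,  1.28388244e-01,
        -5.33890419e-01],
       [-1.28340426e-01, -3.57532836e-03,  9.91723728e-01,
        -1.09687126e+00],
       [ 0.00000000e+00,  0.00000000e+00,  0.00000000e+00,
         1.00000000e+00]])}
{'clock': 0.1, 'tcp_pos': array([ 0.18372274, -0.62310088,  0.30182367]), 'eef_rot': array([ 9.89733573e-01,  1.42922398e-01, -1.89326064e-04, -7.78677881e-04]), 'finger_gap': 0.09200395646405825}
```

View pics/scene0.png

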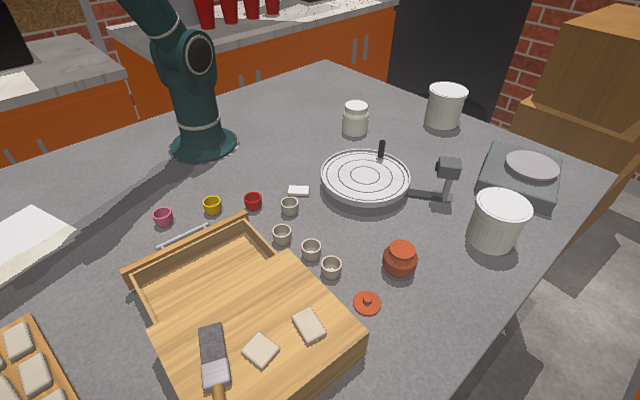

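View pics/top0.png

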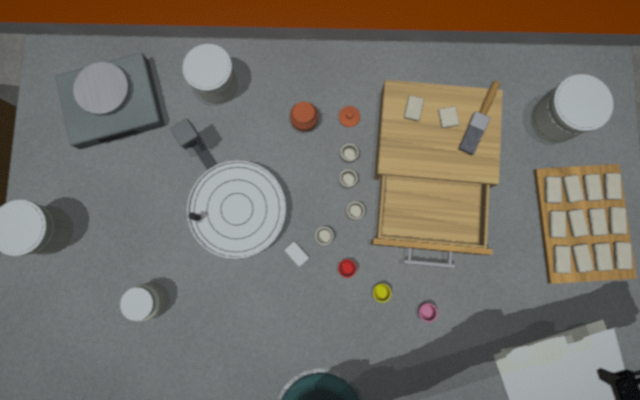

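The scene shows four off-white bowls in top-view pixels near (349,153), (348,179), (356,211) and (325,235). The pink, yellow and red ones are look-alikes. The disc centre is near (237,209), the knob near (195,216), and the drawer front edge near row 243.

```bash
cat > h.py <<'E'
from station import status, imaging, env
import cv2, numpy as np
def p2w(n,u,v,z):
    m=imaging.camera_model(n); R=m["view"][:3,:3]; t=m["view"][:3,3]
    d=np.linalg.inv(m["mtx"])@[u,v,1]; d=R.T@(d*[1,-1,-1]); c=-R.T@t
    return (c+d*(z-c[2])/d[2])[:2]
def w2p(n,P):
    m=imaging.camera_model(n); q=(m["view"]@np.r_[P,1])[:3]*[1,-1,-1]
    q=m["mtx"]@q; return q[:2]/q[2]
def snap(n,f=None,crop=None,k=4):
    im=imaging.snapshot(n)[:,:,::-1].copy()
    if f:
        o=im
        if crop: x0,x1,y0,y1=crop; o=cv2.resize(im[y0:y1,x0:x1],None,fx=k,fy=k,interpolation=cv2.INTER_CUBIC)
        cv2.imwrite(f"pics/{f}.png",o)
    return im
E
python3 - <<'E'
from h import *
im=snap("top","crop1",(300,500,130,270),4)
cv2.imwrite("pics/crop2.png",cv2.resize(im[145:270,170:305],None,fx=4,fy=4,interpolation=cv2.INTER_CUBIC))
E
```

```text
(no output)
```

View pics/crop1.png

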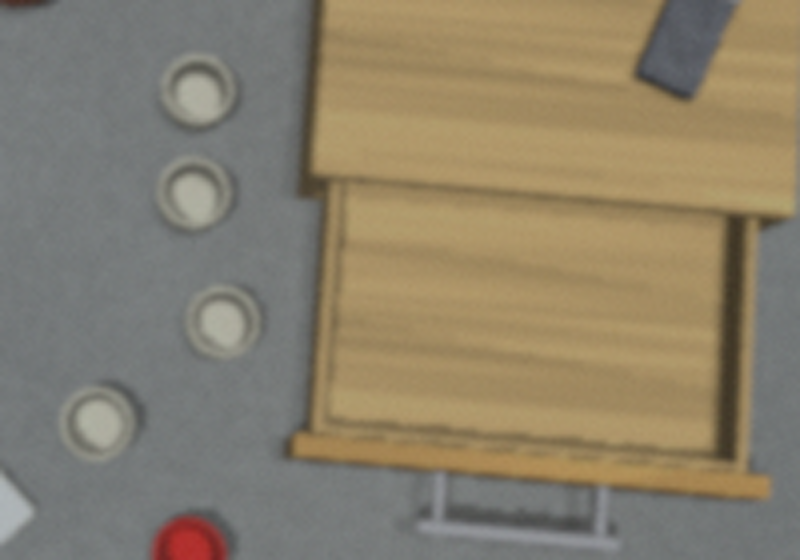

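View pics/crop2.png

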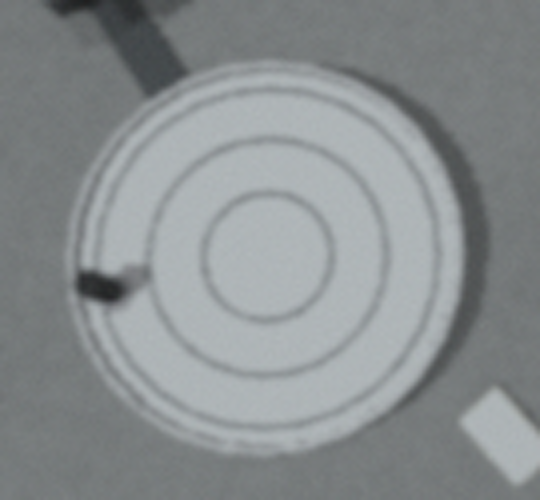

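In crop1, the bowl rim centres are at (198,91), (194,193), (223,321) and (98,422). The cabinet front edge runs from (312,178) to (795,215), and the panel's top inner edge from (292,434) to (770,477). In crop2, the wheel rings centre on (267,257), with the knob top near (92,284) and its lower end near (122,292).

```bash
python3 - <<'E'
from h import *
np.set_printoptions(precision=4,suppress=True)
f=lambda X,Y,z:p2w("top",299.6+X/4,129.6+Y/4,z)
g=lambda X,Y,z:p2w("top",169.6+X/4,144.6+Y/4,z)
for n,a in zip("ABCD",[(198,91),(194,193),(223,321),(98,422)]):print(n,f(*a,.036))
print("wheel",g(267,257,.045),"lip",g(265,258.5,.053),"knobtop",g(92,284,.105),"knobbot",g(122,292,.05))
print("cab",f(312,178,.085),f(795,215,.085))
for z in(.06,.075):print("panel top outer",f(292,458,z),f(770,497,z),"inner",f(292,434,z),f(770,477,z))
for z in(.01,.02,.03):print("floor front",f(328,425,z),f(720,455,z))
for z in(.03,.04,.05):print("handle",f(418,525,z),f(618,543,z))
E
```

```text
A [ 0.6679 -0.0611]
B [ 0.6001 -0.0594]
C [ 0.5169 -0.0793]
D [ 0.4503 -0.0004]
wheel [0.5117 0.225 ] lip [0.5098 0.2246] knobtop [0.4863 0.3176] knobbot [0.4868 0.3148]
cab [ 0.6019 -0.1299] [ 0.5853 -0.4291]
panel top outer [ 0.4293 -0.1216] [ 0.4118 -0.4184] inner [ 0.4442 -0.1215] [ 0.4241 -0.4188]
panel top outer [ 0.4287 -0.1199] [ 0.4115 -0.4127] inner [ 0.4434 -0.1198] [ 0.4236 -0.413 ]
floor front [ 0.4531 -0.1506] [ 0.4393 -0.4059]
floor front [ 0.4525 -0.1492] [ 0.4388 -0.4023]
floor front [ 0.452  -0.1479] [ 0.4384 -0.3987]
handle [ 0.3897 -0.2055] [ 0.3812 -0.3326]
handle [ 0.3897 -0.2036] [ 0.3812 -0.3296]
handle [ 0.3897 -0.2018] [ 0.3813 -0.3266]
```

Call:
step_arm(steps=[[[0.035,-0.011,0.004],-0.0642,0.07],[[0.035,-0.011,0.004],-0.0642,0.07],[[0.035,-0.011,0.004],-0.0642,0.07],[[0.035,-0.011,0.004],-0.0642,0.07],[[0.035,-0.011,0.004],-0.0642,0.07],[[0.035,-0.011,0.004],-0.0642,0.07],[[0.035,-0.011,0.004],-0.0642,0.07],[[0.035,-0.011,0.004],-0.0642,0.07],[[0.035,-0.011,0.004],-0.0642,0.07],[[0.035,-0.011,0.004],-0.0642,0.07],[[0.035,-0.011,0.004],-0.0642,0.07],[[0.035,-0.011,0.004],-0.0642,0.07],[[0.035,-0.011,0.004],-0.0642,0.07],[[0.035,-0.011,0.004],-0.0642,0.07],[[0.035,-0.011,0.004],-0.0642,0.07],[[0.035,-0.011,0.004],-0.0642,0.07],[[0.035,-0.011,0.004],-0.0642,0.07],[[0.035,-0.011,0.004],-0.0642,0.07],[[0.035,-0.011,0.004],-0.0642,0.07],[[0.035,-0.011,0.004],-0.0642,0.07]])

```text
clock: 1.82
tcp_pos: [0.4309, 0.0165, 0.2226]
eef_rot: [0.706, 0.708, 0.0, 0.0]
force: [1.8, -0.1, 0.5]
finger_gap: 0.0698
finger_force: 0.0
```

Call:
step_arm(steps=[[[-0.0085,0.0095,0.0],0,0.07],[[-0.0085,0.0095,0.0],0,0.07],[[0,0,0.02],0,0.07],[[0,0,0.02],0,0.07],[[0,0,0.02],0,0.07],[[0,0,0.02],0,0.07],[[0,0,0.02],0,0.07],[[0,0,0.015],0,0.07],[[0,0,0.0083],0,0.07],[[0,0,0.0],0,0.07],[[0,0,0.0],0,0.03],[[0,0,0.0],0,0.03],[[0,0,0.0],0,0.03],[[0,0,0.0],0,0.03],[[0,0,0.0],0,0.03],[[0,0,0.0],0,0.03],[[0,0,0.0],0,0.03]])

```text
clock: 3.23
tcp_pos: [0.4507, -0.0024, 0.1002]
eef_rot: [0.707, 0.707, 0.0, 0.001]
force: [-0.9, -0.4, 7.1]
finger_gap: 0.045
finger_force: 30.0
```

Call:
step_arm(steps=[[[0,0,-0.01],0,0.03],[[0,0,-0.025],0,0.03],[[0,0,-0.03],0,0.03],[[0,0,-0.03],0,0.03],[[0.015,0.0053,-0.025],0,0.03],[[0.0254,0.012,0],0,0.03],[[0.0254,0.012,0],0,0.03],[[0.0254,0.012,0],0,0.03],[[0.0254,0.012,0],0,0.03],[[0.0254,0.012,0],0,0.03],[[0.0254,0.012,0],0,0.03],[[0.0254,0.012,0],0,0.03],[[0.0254,0.012,0],0,0.03],[[0.0254,0.012,0],0,0.03],[[0.0254,0.012,0],0,0.03],[[0,0,0],0,0.03],[[0,0,0.02],0,0.03],[[0,0,0.02],0,0.03]])

```text
clock: 4.73
tcp_pos: [0.5757, 0.2674, 0.1804]
eef_rot: [0.707, 0.707, 0.001, 0.0]
force: [0.3, -0.8, -0.6]
finger_gap: 0.0453
finger_force: 30.0
```

Call:
step_arm(steps=[[[0,0,0.015],0,0.03],[[0,0,0.012],0,0.03],[[0,0,0.006],0,0.03],[[0,0,0.002],0,0.03],[[0,0,0],0,0.03],[[0,0,0],0,0.06],[[0,0,0],0,0.06],[[0,0,0],0,0.06],[[0,0,-0.015],0,0.06],[[0,0,-0.03],0,0.06],[[-0.02,-0.004,-0.03],0,0.06],[[-0.036,-0.006,0],0,0.06],[[-0.036,-0.006,0],0,0.06],[[-0.036,-0.006,0],0,0.06],[[-0.036,-0.006,0],0,0.06],[[-0.036,-0.006,0],0,0.06],[[-0.036,-0.006,0],0,0.06],[[-0.036,-0.006,0],0,0.06],[[-0.036,-0.006,0],0,0.06],[[-0.03,-0.006,0],0,0.06]])

```text
clock: 6.4
tcp_pos: [0.5171, -0.0739, 0.2206]
eef_rot: [0.708, 0.707, 0.0, 0.001]
force: [0.8, -0.5, 0.0]
finger_gap: 0.0602
finger_force: 0.0
```

```bash
python3 - <<'E'
from h import *
a=snap("top");b=snap("scene")
o=np.hstack([cv2.resize(a[120:270,170:400],None,fx=2,fy=2,interpolation=2),cv2.resize(b[140:290,230:400],None,fx=2,fy=2,interpolation=2)])
cv2.imwrite("pics/a1.png",o); print(status.state()["tcp_pos"])
E
```

```text
[ 0.5166158  -0.07730912  0.22017724]
```

View pics/a1.png

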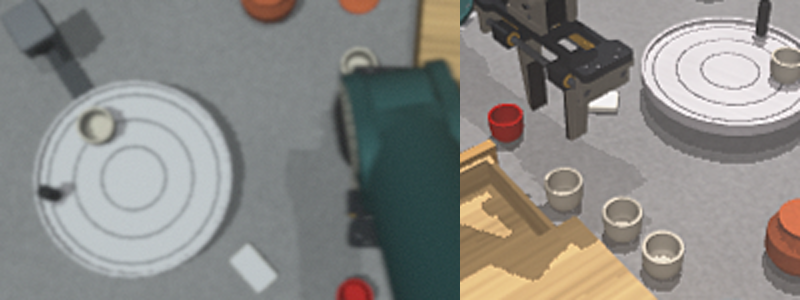

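The new picture shows one bowl upright on the disc beyond the knob, with the other three seemingly in place. I'll check their drift numerically.

```bash
cat >> h.py <<'E'
POS=dict(A=(.6679,-.0611),B=(.6001,-.0594),C=(.5169,-.0793))
def drift(names):
    r=cv2.imread("pics/scene0.png"); im=snap("scene")
    for n in names:
        u,v=np.round(w2p("scene",[*POS[n],.025])).astype(int)
        t=r[v-11:v+11,u-11:u+11]; s=im[v-40:v+41,u-40:u+41]
        m=cv2.matchTemplate(s,t,cv2.TM_CCOEFF_NORMED); _,q,_,l=cv2.minMaxLoc(m)
        du,dv=l[0]-29,l[1]-29
        d=p2w("scene",u+du,v+dv,.025)-p2w("scene",u,v,.025)
        print(n,(u,v),(du,dv),round(q,2),(POS[n]+d).round(4))
E
python3 -c "
from h import *
drift('ABC')"
```

```text
A (np.int64(330), np.int64(265)) (0, 0) 1.0 [ 0.6679 -0.0611]
B (np.int64(311), np.int64(248)) (0, 0) 0.97 [ 0.6001 -0.0594]
C (np.int64(282), np.int64(233)) (0, 0) 0.92 [ 0.5169 -0.0793]
```

Call:
step_arm(steps=[[[-0.002,0,0.02],0,0.065],[[0,0,0.02],0,0.065],[[0,0,0.02],0,0.065],[[0,0,0.02],0,0.065],[[0,0,0.02],0,0.065],[[0,0,0.014],0,0.065],[[0,0,0.006],0,0.065],[[0,0,0],0,0.065],[[0,0,0],0,0.03],[[0,0,0],0,0.03],[[0,0,0],0,0.03],[[0,0,0],0,0.03],[[0,0,0],0,0.03],[[0,0,0],0,0.03],[[0,0,-0.02],0,0.03],[[0,0,-0.03],0,0.03],[[0,0,-0.03],0,0.03],[[0,0,-0.03],0,0.03],[[0,0,-0.01],0,0.03]])

```text
clock: 8.13
tcp_pos: [0.5191, -0.0733, 0.2234]
eef_rot: [0.707, 0.707, 0.002, 0.003]
force: [1.0, -0.7, 0.4]
finger_gap: 0.0456
finger_force: 29.7
```

Call:
step_arm(steps=[[[0.015,0.006,0],0,0.03],[[0.025,0.006,0],0,0.03],[[0.027,0.006,0],0,0.03],[[0.027,0.006,0],0,0.03],[[0.027,0.006,0],0,0.03],[[0.027,0.006,0],0,0.03],[[0.027,0.006,0],0,0.03],[[0.027,0.006,0],0,0.03],[[0.027,0.006,0],0,0.03],[[0.025,0.001,0],0,0.03],[[0,0,0.01],0,0.03],[[0,0,0.015],0,0.03],[[0,0,0.015],0,0.03],[[0,0,0],0,0.03],[[0,0,0],0,0.03]])

```text
clock: 9.38
tcp_pos: [0.5718, 0.1799, 0.1781]
eef_rot: [0.707, 0.707, -0.001, -0.001]
force: [-0.8, 0.4, -0.5]
finger_gap: 0.0453
finger_force: 29.7
```

Call:
step_arm(steps=[[[-0.004,0,0.01],0,0.03],[[0,0,0.013],0,0.03],[[0,0,0.007],0,0.03],[[0,0,0.003],0,0.03],[[0,0,0],0,0.03],[[0,0,0],0,0.06],[[0,0,0],0,0.06],[[0,0,0],0,0.06],[[0,0,-0.015],0,0.06],[[0,0,-0.03],0,0.06],[[0,0,-0.03],0,0.06],[[-0.02,0.005,0],0.1,0.06],[[-0.025,0.01,0],0.1,0.06],[[-0.025,0.01,0],0.1,0.06],[[-0.025,0.01,0],0.1,0.06],[[-0.025,0.01,0],0.1,0.06],[[-0.02,0.01,0],0.1,0.06],[[-0.02,0.005,0],0.1,0.06],[[0,0,0],0.085,0.06],[[0,0,0],0,0.06]])

```text
clock: 11.05
tcp_pos: [0.5832, 0.0073, 0.2216]
eef_rot: [0.925, 0.381, -0.0, 0.0]
force: [-1.1, 1.2, 0.4]
finger_gap: 0.0602
finger_force: 0.0
```

```bash
cat >> h.py <<'E'
def to(x,y,z):
    s=status.state(); from scipy.spatial.transform import Rotation as R
    r=R.from_quat(s["eef_rot"]); print("tcp",np.round(s["tcp_pos"],4),"yaw",np.degrees(np.arctan2(*r.as_matrix()[1::-1,0])).round(1),"dtool",np.round(r.inv().apply(np.array([x,y,z])-s["tcp_pos"]),4),"gap",round(s["finger_gap"],4),"t",s["clock"])
E
python3 -c "
from h import *
drift('AB'); to(*POS['A'],.1)
a=snap('top');b=snap('scene')
cv2.imwrite('pics/a2.png',np.hstack([cv2.resize(a[120:270,170:370],None,fx=2,fy=2,interpolation=2),cv2.resize(b[140:290,230:430],None,fx=2,fy=2,interpolation=2)]))"
```

```text
A (np.int64(330), np.int64(265)) (0, 0) 0.58 [ 0.6679 -0.0611]
B (np.int64(311), np.int64(248)) (0, 0) 0.71 [ 0.6001 -0.0594]
tcp [0.5834 0.0088 0.2217] yaw 45.1 dtool [0.0101 0.1091 0.1217] gap 0.0598 t 11.1
```

View pics/a2.png

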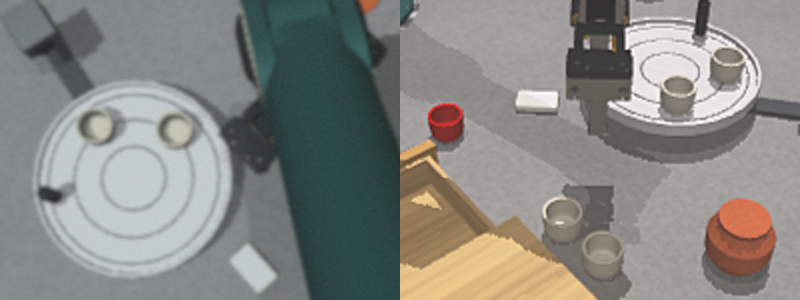

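Two bowls now stand upright on the disc. A and B are unmoved.

Call:
step_arm(steps=[[[0.0025,0.027,0],0,0.065],[[0.0025,0.027,0],0,0.065],[[0.0025,0.027,0],0,0.065],[[0.0025,0.028,0],0,0.065],[[0,0,0.02],0,0.065],[[0,0,0.02],0,0.065],[[0,0,0.02],0,0.065],[[0,0,0.02],0,0.065],[[0,0,0.02],0,0.065],[[0,0,0.015],0,0.065],[[0,0,0.006],0,0.065],[[0,0,0],0,0.065]])

```text
clock: 12.2
tcp_pos: [0.6668, -0.0602, 0.0986]
eef_rot: [0.923, 0.384, -0.001, -0.001]
force: [-0.6, 0.3, -0.0]
finger_gap: 0.0649
finger_force: 0.0
```

```bash
python3 -c "
from h import *
drift('AB'); to(*POS['A'],.1)"
```

```text
A (np.int64(330), np.int64(265)) (-20, -17) 0.46 [ 0.6007 -0.0605]
B (np.int64(311), np.int64(248)) (0, 0) 0.53 [ 0.6001 -0.0594]
tcp [ 0.6675 -0.0604  0.1   ] yaw 45.1 dtool [-0.0002  0.0007 -0.    ] gap 0.0651 t 12.25
```

Call:
step_arm(steps=[[[0,0,0],0,0.03],[[0,0,0],0,0.03],[[0,0,0],0,0.03],[[0,0,0],0,0.03],[[0,0,0],0,0.03],[[0,0,-0.02],0,0.03],[[0,0,-0.03],0,0.03],[[0,0,-0.03],0,0.03],[[0,0,-0.03],0,0.03],[[0,-0.02,-0.01],0,0.03],[[0.002,-0.026,0],0,0.03],[[0.002,-0.026,0],0,0.03],[[0.002,-0.026,0],0,0.03],[[0.002,-0.026,0],0,0.03],[[0.002,-0.026,0],0,0.03],[[0.002,-0.026,0],0,0.03],[[0.002,-0.026,0],0,0.03],[[0.002,-0.026,0],0,0.03],[[0.002,-0.026,0],0,0.03],[[0.002,-0.026,0],0,0.03]])

```text
clock: 13.92
tcp_pos: [0.4825, 0.1518, 0.2205]
eef_rot: [0.924, 0.383, -0.0, 0.0]
force: [-0.1, 0.1, -0.5]
finger_gap: 0.0455
finger_force: 30.0
```

Call:
step_arm(steps=[[[0,0,0.015],0,0.03],[[0,0,0.015],0,0.03],[[0,0,0.01],0,0.03],[[0,0,0],0,0.03],[[0,0,0],0,0.03]])

```text
clock: 14.33
tcp_pos: [0.4835, 0.1508, 0.18]
eef_rot: [0.924, 0.383, -0.001, -0.0]
force: [-0.2, 0.8, -1.0]
finger_gap: 0.0457
finger_force: 30.0
```

```bash
python3 -c "
from h import *
drift('AB'); to(.483,.152,.1452)"
```

```text
A (np.int64(330), np.int64(265)) (-20, -17) 0.62 [ 0.6007 -0.0605]
B (np.int64(311), np.int64(248)) (0, 0) 0.88 [ 0.6001 -0.0594]
tcp [0.4839 0.1509 0.1805] yaw 45.0 dtool [ 0.0001 -0.0014  0.0353] gap 0.0453 t 14.3833
```

Call:
step_arm(steps=[[[0,0,0.012],0,0.03],[[0,0,0.013],0,0.03],[[0,0,0.007],0,0.03],[[0,0,0.003],0,0.03],[[0,0,0],0,0.03],[[0,0,0],0,0.06],[[0,0,0],0,0.06],[[0,0,0],0,0.06],[[0,0,-0.015],0,0.06],[[0,0,-0.03],0,0.06],[[0,0,-0.03],0,0.06],[[-0.008,0.025,0],0,0.065],[[-0.008,0.029,0],0,0.065],[[-0.008,0.029,0],0,0.065],[[-0.008,0.029,0],0,0.065],[[-0.008,0.029,0],0,0.065],[[-0.008,0.029,0],0,0.065],[[-0.009,0.029,0],0,0.065],[[-0.009,0.029,0],0,0.065],[[0,0,0],0,0.065]])

```text
clock: 16.05
tcp_pos: [0.6001, -0.064, 0.2198]
eef_rot: [0.925, 0.379, -0.0, 0.002]
force: [-0.4, -0.4, 0.2]
finger_gap: 0.0648
finger_force: 0.0
```

```bash
python3 -c "
from h import *
drift('B'); to(.6001,-.0594,.1)
a=snap('top');b=snap('scene')
cv2.imwrite('pics/a3.png',np.hstack([cv2.resize(a[120:270,170:370],None,fx=2,fy=2,interpolation=2),cv2.resize(b[140:290,230:430],None,fx=2,fy=2,interpolation=2)]))"
```

```text
B (np.int64(311), np.int64(248)) (0, 0) 0.51 [ 0.6001 -0.0594]
tcp [ 0.5989 -0.0606  0.2196] yaw 44.7 dtool [ 1.800e-03 -1.000e-04  1.196e-01] gap 0.0649 t 16.1
```

View pics/a3.png

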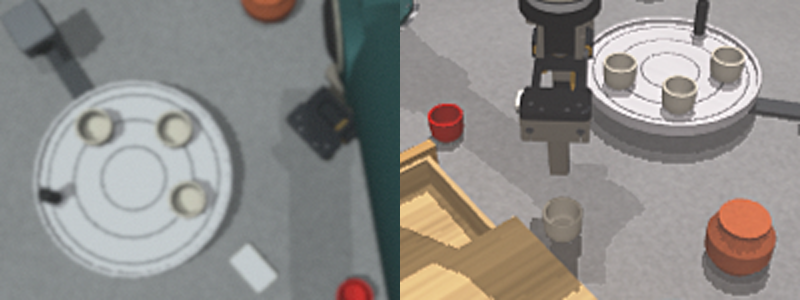

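Three bowls are on the disc, and the fourth sits under the gripper.

Call:
step_arm(steps=[[[0.002,0,0.02],0,0.065],[[0,0,0.02],0,0.065],[[0,0,0.02],0,0.065],[[0,0,0.02],0,0.065],[[0,0,0.02],0,0.065],[[0,0,0.014],0,0.065],[[0,0,0.005],0,0.065],[[0,0,0],0,0.065],[[0,0,0],0,0.03],[[0,0,0],0,0.03],[[0,0,0],0,0.03],[[0,0,0],0,0.03],[[0,0,0],0,0.03],[[0,0,0],0,0.03],[[0,0,-0.02],0,0.03],[[0,0,-0.03],0,0.03],[[0,0,-0.03],0,0.03],[[0,0,-0.03],0,0.03],[[0,0,-0.025],0,0.03]])

```text
clock: 17.78
tcp_pos: [0.5997, -0.0553, 0.2383]
eef_rot: [0.924, 0.383, 0.0, 0.0]
force: [1.2, -0.4, -1.3]
finger_gap: 0.0452
finger_force: 30.0
```

Call:
step_arm(steps=[[[0.005,-0.02,0],0,0.03],[[0.008,-0.028,0],0,0.03],[[0.008,-0.03,0],0,0.03],[[0.008,-0.03,0],0,0.03],[[0.008,-0.03,0],0,0.03],[[0.008,-0.03,0],0,0.03],[[0.008,-0.03,0],0,0.03],[[0.008,-0.03,0],0,0.03],[[0.008,-0.03,0],0,0.03],[[0.008,-0.03,0],0,0.03],[[0.008,-0.03,0],0,0.03],[[0,0,0.015],0,0.03],[[0,0,0.02],0,0.03],[[0,0,0.02],0,0.03],[[0,0,0],0,0.03],[[0,0,0],0,0.03]])

```text
clock: 19.12
tcp_pos: [0.4342, 0.2293, 0.1808]
eef_rot: [0.924, 0.383, -0.001, 0.0]
force: [-0.1, -0.4, -0.9]
finger_gap: 0.045
finger_force: 30.0
```

```bash
python3 -c "
from h import *
to(.433,.229,.1452)"
```

```text
tcp [0.4342 0.2293 0.1808] yaw 45.0 dtool [-0.001  -0.0006  0.0356] gap 0.045 t 19.1167
```

Call:
step_arm(steps=[[[-0.001,0,0.012],0,0.03],[[0,0,0.013],0,0.03],[[0,0,0.007],0,0.03],[[0,0,0.0035],0,0.03],[[0,0,0],0,0.03],[[0,0,0],0,0.06],[[0,0,0],0,0.06],[[0,0,0],0,0.06],[[0,0,-0.015],0,0.06],[[0,0,-0.03],0,0.06],[[0,0,-0.03],0,0.06],[[-0.023,0.028,0],0,0.06],[[-0.023,0.028,0],0,0.06],[[-0.023,0.028,0],0,0.06],[[-0.023,0.028,0],0,0.06],[[-0.023,0.028,0],0,0.06],[[0,0,0],0,0.06]])

```text
clock: 20.53
tcp_pos: [0.4522, 0.0414, 0.2209]
eef_rot: [0.926, 0.378, -0.001, 0.002]
force: [-0.5, -0.3, -0.3]
finger_gap: 0.06
finger_force: 0.0
```

```bash
python3 -c "
from h import *
to(.485,.321,.16)
a=snap('top');b=snap('scene')
cv2.imwrite('pics/a4.png',np.hstack([cv2.resize(a[145:265,175:300],None,fx=4,fy=4,interpolation=2),cv2.resize(b[130:250,315:415],None,fx=3,fy=4,interpolation=2)]))"
```

```text
tcp [0.4522 0.0414 0.2209] yaw 44.4 dtool [ 0.2193 -0.1769  0.0599] gap 0.06 t 20.5333
```

View pics/a4.png

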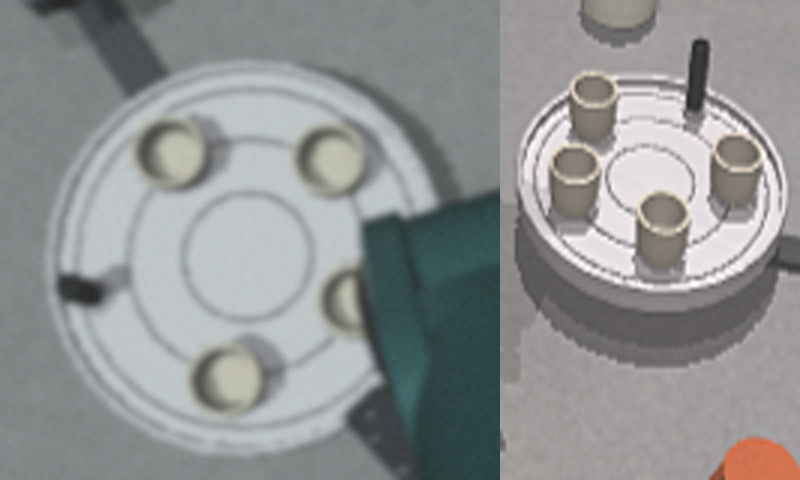

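All four bowls stand upright on the disc. In the scene crop, the knob top is at (699,43) and its foot at (696,107).

```bash
python3 -c "
from h import *
f=lambda X,Y,z:p2w('scene',314.6+(X-500)/3,129.6+Y/4,z)
print(f(699,43,.105),f(696,105,.045))
g=lambda X,Y,z:p2w('top',174.6+X/4,144.6+Y/4,z)
print(g(68,290,.105),g(97,291,.045),'wheel',g(248,257,.045))
# wheel centre refined from ring circle
a=snap('top'); gr=cv2.cvtColor(a,cv2.COLOR_BGR2GRAY)
p=np.array([w2p('top',[.511+.1*np.cos(t),.225+.1*np.sin(t),.085]) for t in [1.83]]);print(p)
"
```

```text
[0.485787   0.31714466] [0.48266406 0.32740967]
[0.48265362 0.31982097] [0.48778974 0.31941601] wheel [0.51169253 0.22435411]
[[193.32825451 216.76161935]]
```

Call:
step_arm(steps=[[[0.0219,-0.0177,0],0,0.05],[[0.0219,-0.0177,0],0,0.05],[[0.0219,-0.0177,0],0,0.05],[[0.0219,-0.0177,0],0,0.05],[[0.0219,-0.0177,0],0,0.05],[[0.0219,-0.0177,0],0,0.05],[[0.0219,-0.0177,0],0,0.05],[[0.0219,-0.0177,0],0,0.05],[[0.0219,-0.0177,0],0,0.05],[[0.0219,-0.0177,0],0,0.05],[[0,0,0],0,0.05],[[0,0,0],0,0.05]])

```text
clock: 21.68
tcp_pos: [0.4795, 0.3321, 0.2206]
eef_rot: [0.923, 0.386, -0.0, -0.001]
force: [-0.3, -1.1, -0.5]
finger_gap: 0.05
finger_force: 0.0
```

```bash
python3 -c "
from h import *
to(.4855,.320,.16)"
```

```text
tcp [0.4795 0.3321 0.2206] yaw 45.4 dtool [-0.0044  0.0128  0.0606] gap 0.05 t 21.6833
```

Call:
step_arm(steps=[[[0,0,0],0,0.05],[[0,0,0],0,0.05],[[0,0,0],0,0.05]])

```text
clock: 21.93
tcp_pos: [0.4815, 0.3275, 0.2208]
eef_rot: [0.924, 0.382, -0.0, 0.0]
force: [0.3, 0.2, -0.2]
finger_gap: 0.05
finger_force: 0.0
```

```bash
python3 -c "
from h import *
to(.4855,.320,.16)
snap('top');to(.4855,.320,.16)"
```

```text
tcp [0.4815 0.3275 0.2208] yaw 45.0 dtool [-0.0025  0.0081  0.0608] gap 0.05 t 21.9333
tcp [0.4816 0.3276 0.2209] yaw 44.9 dtool [-0.0026  0.0081  0.0609] gap 0.0498 t 21.9833
```

Call:
step_arm(steps=[[[-0.0025,0.008,0.01],0,0.05],[[0,0,0.015],0,0.05],[[0,0,0.015],0,0.05],[[0,0,0.015],0,0.05],[[0,0,0.006],0,0.05],[[0,0,0],0,0.05],[[0,0,0],0,0.05],[[0,0,0],0,0.0],[[0,0,0],0,0.0],[[0,0,0],0,0.0],[[0,0,0],0,0.0],[[0,0,0],0,0.0],[[0,0,0],0,0.0],[[0,0,0],0,0.0],[[0,0,0],0,0.0]])

```text
clock: 23.23
tcp_pos: [0.4859, 0.3203, 0.1602]
eef_rot: [0.924, 0.382, 0.0, 0.001]
force: [-0.3, -4.5, 5.5]
finger_gap: 0.0171
finger_force: 30.0
```

```bash
python3 -c "
from h import *
to(.4855,.320,.16)
s=status.state(); print(s['force'],s['wrist_torque'])"
```

```text
tcp [0.4859 0.3203 0.1602] yaw 45.0 dtool [-0.0005 -0.0001  0.0002] gap 0.0171 t 23.2333
[-0.26413074 -4.52899224  5.46671528] [-1.10041314 -0.12756683 -0.00939765]
```

```bash
python3 -c "
import numpy as np
for k in range(40):
    b=np.radians(154.7+9*k); print(k,*np.round(3.138e-3*np.array([np.cos(b),-np.sin(b)]),5), end=' | ' if k%4<3 else '\n')"
```

```text
0 -0.00284 -0.00134 | 1 -0.00301 -0.00088 | 2 -0.00311 -0.0004 | 3 -0.00314 9e-05
4 -0.00308 0.00058 | 5 -0.00295 0.00106 | 6 -0.00275 0.00151 | 7 -0.00248 0.00192
8 -0.00215 0.00228 | 9 -0.00177 0.00259 | 10 -0.00134 0.00284 | 11 -0.00088 0.00301
12 -0.0004 0.00311 | 13 9e-05 0.00314 | 14 0.00058 0.00308 | 15 0.00106 0.00295
16 0.00151 0.00275 | 17 0.00192 0.00248 | 18 0.00228 0.00215 | 19 0.00259 0.00177
20 0.00284 0.00134 | 21 0.00301 0.00088 | 22 0.00311 0.0004 | 23 0.00314 -9e-05
24 0.00308 -0.00058 | 25 0.00295 -0.00106 | 26 0.00275 -0.00151 | 27 0.00248 -0.00192
28 0.00215 -0.00228 | 29 0.00177 -0.00259 | 30 0.00134 -0.00284 | 31 0.00088 -0.00301
32 0.0004 -0.00311 | 33 -9e-05 -0.00314 | 34 -0.00058 -0.00308 | 35 -0.00106 -0.00295
36 -0.00151 -0.00275 | 37 -0.00192 -0.00248 | 38 -0.00228 -0.00215 | 39 -0.00259 -0.00177
```

Call:
step_arm(steps=[[[-0.0028,-0.0013,0],0,0],[[-0.0028,-0.0013,0],0,0],[[-0.0028,-0.0013,0],0,0],[[-0.0028,-0.0013,0],0,0],[[-0.0028,-0.0013,0],0,0],[[-0.003,-0.0009,0],0,0],[[-0.003,-0.0009,0],0,0],[[-0.003,-0.0009,0],0,0],[[-0.003,-0.0009,0],0,0],[[-0.003,-0.0009,0],0,0],[[-0.0031,-0.0004,0],0,0],[[-0.0031,-0.0004,0],0,0],[[-0.0031,-0.0004,0],0,0],[[-0.0031,-0.0004,0],0,0],[[-0.0031,-0.0004,0],0,0],[[-0.0031,0.0001,0],0,0],[[-0.0031,0.0001,0],0,0],[[-0.0031,0.0001,0],0,0],[[-0.0031,0.0001,0],0,0],[[-0.0031,0.0001,0],0,0]])

```text
clock: 24.9
tcp_pos: [0.4369, 0.2874, 0.1603]
eef_rot: [0.924, 0.383, 0.003, 0.0]
force: [12.0, -3.0, -4.3]
finger_gap: 0.0169
finger_force: 30.0
```

```bash
python3 -c "
from h import *
p=status.state()['tcp_pos'][:2]-[.5115,.2245]; print(np.hypot(*p),np.degrees(np.arctan2(p[1],p[0])),status.state()['finger_gap'])
a=snap('top');b=snap('scene')
cv2.imwrite('pics/a5.png',np.hstack([cv2.resize(a[125:275,175:300],None,fx=3,fy=3,interpolation=2),cv2.resize(b[120:270,295:425],None,fx=3,fy=3,interpolation=2)]))"
```

```text
0.09760114681172048 139.85610332511348 0.016926958226257113
```

View pics/a5.png

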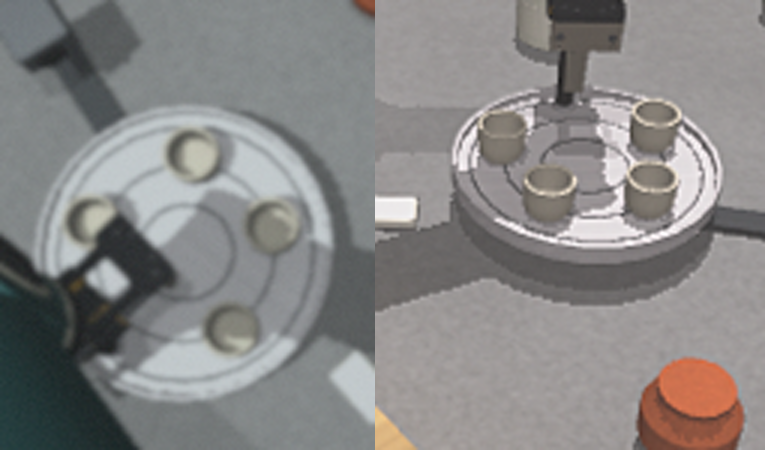

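The disc and bowls have turned about 35° with the knob, so I'll continue.

Call:
step_arm(steps=[[[-0.0031,0.0006,0],0,0],[[-0.0031,0.0006,0],0,0],[[-0.0031,0.0006,0],0,0],[[-0.0031,0.0006,0],0,0],[[-0.0031,0.0006,0],0,0],[[-0.003,0.0011,0],0,0],[[-0.003,0.0011,0],0,0],[[-0.003,0.0011,0],0,0],[[-0.003,0.0011,0],0,0],[[-0.003,0.0011,0],0,0],[[-0.0028,0.0015,0],0,0],[[-0.0028,0.0015,0],0,0],[[-0.0028,0.0015,0],0,0],[[-0.0028,0.0015,0],0,0],[[-0.0028,0.0015,0],0,0],[[-0.0025,0.0019,0],0,0],[[-0.0025,0.0019,0],0,0],[[-0.0025,0.0019,0],0,0],[[-0.0025,0.0019,0],0,0],[[-0.0025,0.0019,0],0,0]])

```text
clock: 26.67
tcp_pos: [0.4157, 0.2311, 0.1605]
eef_rot: [0.924, 0.383, 0.006, -0.001]
force: [13.8, 2.6, -10.1]
finger_gap: 0.0176
finger_force: 30.0
```

Call:
step_arm(steps=[[[-0.0021,0.0023,0],0,0],[[-0.0021,0.0023,0],0,0],[[-0.0021,0.0023,0],0,0],[[-0.0021,0.0023,0],0,0],[[-0.0021,0.0023,0],0,0],[[-0.0018,0.0026,0],0,0],[[-0.0018,0.0026,0],0,0],[[-0.0018,0.0026,0],0,0],[[-0.0018,0.0026,0],0,0],[[-0.0018,0.0026,0],0,0],[[-0.0013,0.0028,0],0,0],[[-0.0013,0.0028,0],0,0],[[-0.0013,0.0028,0],0,0],[[-0.0013,0.0028,0],0,0],[[-0.0013,0.0028,0],0,0],[[-0.0009,0.003,0],0,0],[[-0.0009,0.003,0],0,0],[[-0.0009,0.003,0],0,0],[[-0.0009,0.003,0],0,0],[[-0.0009,0.003,0],0,0]])

```text
clock: 28.33
tcp_pos: [0.4278, 0.1702, 0.1602]
eef_rot: [0.924, 0.383, -0.0, -0.0]
force: [-0.9, 3.2, 6.7]
finger_gap: 0.0169
finger_force: 30.0
```

```bash
cat >> h.py <<'E'
def polar():
    s=status.state(); p=s['tcp_pos'][:2]-[.5115,.2245]
    print("r",np.hypot(*p).round(4),"ang",np.degrees(np.arctan2(p[1],p[0])).round(1),"z",s['tcp_pos'][2].round(4),"gap",round(s['finger_gap'],4))
E
python3 -c "
from h import *
polar()"
```

```text
r 0.0998 ang -147.0 z 0.1602 gap 0.0169
```

Call:
step_arm(steps=[[[-0.0004,0.0031,0],0,0],[[-0.0004,0.0031,0],0,0],[[-0.0004,0.0031,0],0,0],[[-0.0004,0.0031,0],0,0],[[-0.0004,0.0031,0],0,0],[[0.0001,0.0031,0],0,0],[[0.0001,0.0031,0],0,0],[[0.0001,0.0031,0],0,0],[[0.0001,0.0031,0],0,0],[[0.0001,0.0031,0],0,0],[[0.0006,0.0031,0],0,0],[[0.0006,0.0031,0],0,0],[[0.0006,0.0031,0],0,0],[[0.0006,0.0031,0],0,0],[[0.0006,0.0031,0],0,0],[[0.0011,0.003,0],0,0],[[0.0011,0.003,0],0,0],[[0.0011,0.003,0],0,0],[[0.0011,0.003,0],0,0],[[0.0011,0.003,0],0,0]])

```text
clock: 30.0
tcp_pos: [0.4751, 0.1306, 0.16]
eef_rot: [0.924, 0.383, -0.002, 0.0]
force: [-5.0, -1.2, 10.5]
finger_gap: 0.0171
finger_force: 30.0
```

Call:
step_arm(steps=[[[0.0015,0.0028,0],0,0],[[0.0015,0.0028,0],0,0],[[0.0015,0.0028,0],0,0],[[0.0015,0.0028,0],0,0],[[0.0015,0.0028,0],0,0],[[0.0019,0.0025,0],0,0],[[0.0019,0.0025,0],0,0],[[0.0019,0.0025,0],0,0],[[0.0019,0.0025,0],0,0],[[0.0019,0.0025,0],0,0],[[0.0023,0.0021,0],0,0],[[0.0023,0.0021,0],0,0],[[0.0023,0.0021,0],0,0],[[0.0023,0.0021,0],0,0],[[0.0023,0.0021,0],0,0],[[0.0026,0.0018,0],0,0],[[0.0026,0.0018,0],0,0],[[0.0026,0.0018,0],0,0],[[0.0026,0.0018,0],0,0],[[0.0026,0.0018,0],0,0]])

```text
clock: 31.67
tcp_pos: [0.5369, 0.1273, 0.1599]
eef_rot: [0.924, 0.383, -0.002, 0.0]
force: [-3.7, 0.1, 9.9]
finger_gap: 0.0172
finger_force: 30.0
```

```bash
python3 -c "
from h import *
polar()
a=snap('top');b=snap('scene')
cv2.imwrite('pics/a6.png',np.hstack([cv2.resize(a[125:275,175:300],None,fx=3,fy=3,interpolation=2),cv2.resize(b[120:270,295:425],None,fx=3,fy=3,interpolation=2)]))"
```

```text
r 0.1005 ang -75.4 z 0.1599 gap 0.0172
```

View pics/a6.png

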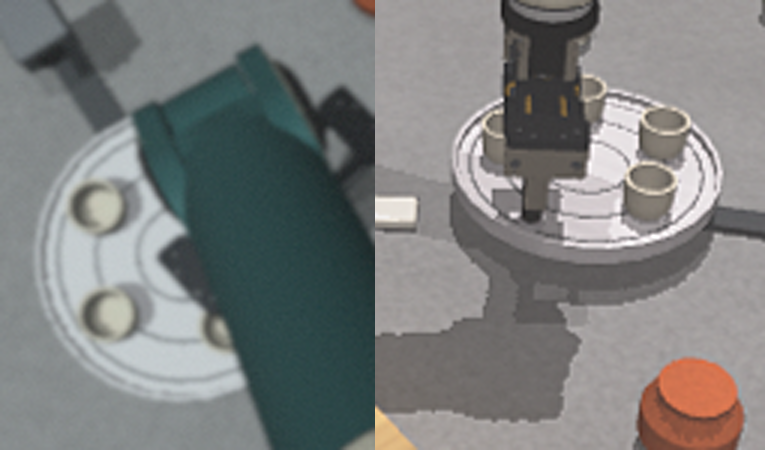

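The turn is half done (about 180°). The knob is still gripped and all four bowls are upright.

Call:
step_arm(steps=[[[0.0028,0.0013,0],0,0],[[0.0028,0.0013,0],0,0],[[0.0028,0.0013,0],0,0],[[0.0028,0.0013,0],0,0],[[0.0028,0.0013,0],0,0],[[0.003,0.0009,0],0,0],[[0.003,0.0009,0],0,0],[[0.003,0.0009,0],0,0],[[0.003,0.0009,0],0,0],[[0.003,0.0009,0],0,0],[[0.0031,0.0004,0],0,0],[[0.0031,0.0004,0],0,0],[[0.0031,0.0004,0],0,0],[[0.0031,0.0004,0],0,0],[[0.0031,0.0004,0],0,0],[[0.0031,-0.0001,0],0,0],[[0.0031,-0.0001,0],0,0],[[0.0031,-0.0001,0],0,0],[[0.0031,-0.0001,0],0,0],[[0.0031,-0.0001,0],0,0]])

```text
clock: 33.43
tcp_pos: [0.5895, 0.1585, 0.1599]
eef_rot: [0.924, 0.382, -0.002, 0.002]
force: [-0.4, -3.9, 6.3]
finger_gap: 0.017
finger_force: 30.0
```

Call:
step_arm(steps=[[[0.0031,-0.0006,0],0,0],[[0.0031,-0.0006,0],0,0],[[0.0031,-0.0006,0],0,0],[[0.0031,-0.0006,0],0,0],[[0.0031,-0.0006,0],0,0],[[0.003,-0.0011,0],0,0],[[0.003,-0.0011,0],0,0],[[0.003,-0.0011,0],0,0],[[0.003,-0.0011,0],0,0],[[0.003,-0.0011,0],0,0],[[0.0028,-0.0015,0],0,0],[[0.0028,-0.0015,0],0,0],[[0.0028,-0.0015,0],0,0],[[0.0028,-0.0015,0],0,0],[[0.0028,-0.0015,0],0,0],[[0.0025,-0.0019,0],0,0],[[0.0025,-0.0019,0],0,0],[[0.0025,-0.0019,0],0,0],[[0.0025,-0.0019,0],0,0],[[0.0025,-0.0019,0],0,0]])

```text
clock: 35.1
tcp_pos: [0.6189, 0.2135, 0.1601]
eef_rot: [0.925, 0.38, 0.005, 0.005]
force: [19.3, -6.5, -5.8]
finger_gap: 0.0163
finger_force: 30.5
```

```bash
python3 -c "
from h import *
polar()"
```

```text
r 0.1079 ang -5.8 z 0.1601 gap 0.0163
```

Call:
step_arm(steps=[[[0,0,0],0,0],[[0,0,0],0,0],[[0,0,0],0,0],[[0,0,0],0,0]])

```text
clock: 35.43
tcp_pos: [0.619, 0.2143, 0.1601]
eef_rot: [0.925, 0.381, 0.005, 0.004]
force: [19.8, -4.6, -7.8]
finger_gap: 0.016
finger_force: 30.6
```

```bash
python3 -c "
from h import *
polar();print(status.state()['force'])
a=snap('top');b=snap('scene')
cv2.imwrite('pics/a7.png',np.hstack([cv2.resize(a[125:275,175:300],None,fx=3,fy=3,interpolation=2),cv2.resize(b[120:270,295:425],None,fx=3,fy=3,interpolation=2)]))"
```

```text
r 0.108 ang -5.4 z 0.1601 gap 0.016
[19.77871973 -4.63181553 -7.81639752]
```

View pics/a7.png

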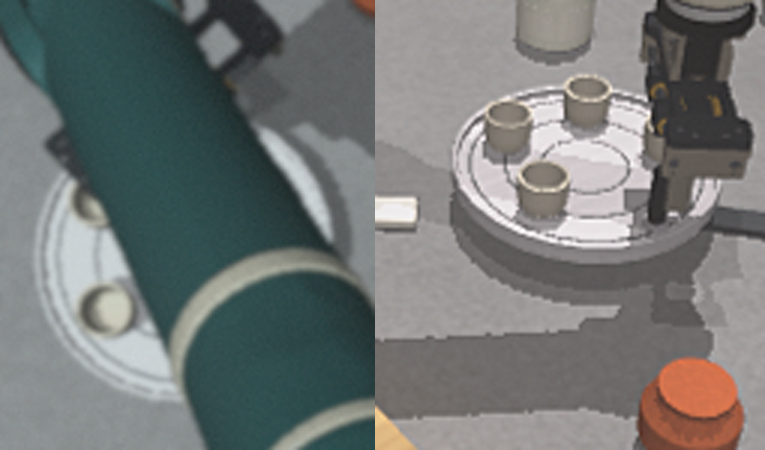

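```bash
python3 -c "
from h import *
for z in (.045,.06,.07): print(z,p2w('scene',294.7+(656-375)/3,119.7+220/3,z))
for a in (-10,-5,0): print(a,[w2p('scene',[.5115+.1*np.cos(np.radians(a)),.2245+.1*np.sin(np.radians(a)),z]).round(1) for z in(.045,.072)])
b=snap('scene');cv2.imwrite('pics/a8.png',cv2.resize(b[130:215,345:430],None,fx=7,fy=7,interpolation=2))
print(status.state()['wrist_torque'],status.state()['joint_positions'])"
```

```text
0.045 [0.61038025 0.20904511]
0.06 [0.62037287 0.19349216]
0.07 [0.62703462 0.18312353]
-10 [array([387.8, 193.3]), array([389.2, 185.3])]
-5 [array([390.2, 192.1]), array([391.6, 184.1])]
0 [array([392.4, 190.7]), array([393.8, 182.8])]
[-0.86912745 -4.44184026  0.33785665] [-0.13043119  0.66969973 -0.36178498  1.67497379  0.31018878  0.84257643
 -1.41645942]
```

View pics/a8.png

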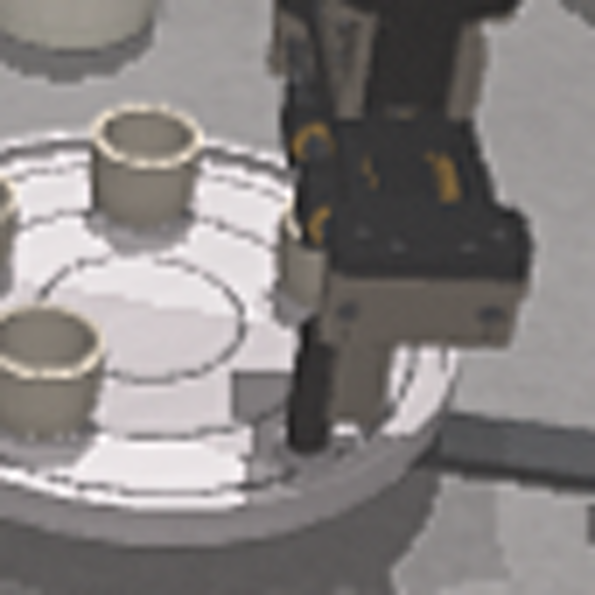

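The knob has slid about 10 mm toward the tool's −x edge of the pads, probably from the grip slackening. I'll open, recentre and regrip.

Call:
step_arm(steps=[[[0,0,0],0,0.04],[[0,0,0],0,0.04],[[0,0,0],0,0.04],[[0,0,0],0,0.04],[[0,0,0],0,0.04],[[0,0,0],0,0.04]])

```text
clock: 36.08
tcp_pos: [0.6112, 0.2194, 0.1591]
eef_rot: [0.924, 0.383, -0.001, 0.0]
force: [0.4, -1.5, -1.7]
finger_gap: 0.0401
finger_force: 0.6
```

```bash
python3 -c "
from h import *
a=np.radians(-9.);to(.5115+.1*np.cos(a),.2245+.1*np.sin(a),.16);polar()
b=snap('scene');c=b[165:205,370:410];cv2.imwrite('pics/a9.png',cv2.resize(c,None,fx=12,fy=12,interpolation=2))"
```

```text
tcp [0.6112 0.2194 0.1591] yaw 45.0 dtool [-0.0081  0.0068 -0.0009] gap 0.0401 t 36.0833
r 0.0998 ang -3.0 z 0.1591 gap 0.0401
```

View pics/a9.png

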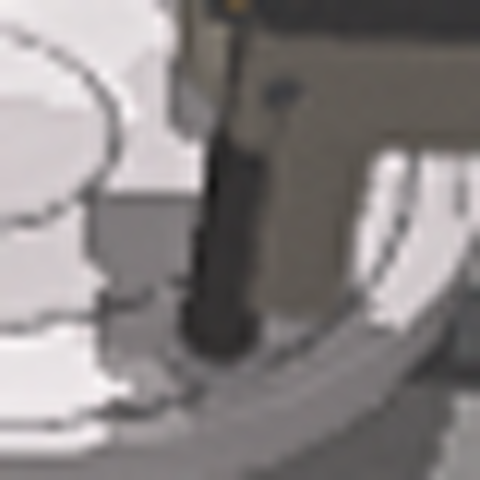

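Call:
step_arm(steps=[[[-0.004,0.003,-0.001],0,0.04],[[-0.005,0.004,0],0,0.04],[[0,0,0],0,0.04],[[0,0,0],0,0.04],[[0,0,0],0,0.0],[[0,0,0],0,0.0],[[0,0,0],0,0.0],[[0,0,0],0,0.0],[[0,0,0],0,0.0],[[0,0,0],0,0.0],[[0,0,0],0,0.0],[[0,0,0],0,0.0]])

```text
clock: 37.13
tcp_pos: [0.613, 0.2077, 0.1612]
eef_rot: [0.924, 0.382, 0.002, 0.001]
force: [6.2, -2.0, -2.9]
finger_gap: 0.0173
finger_force: 30.0
```

```bash
python3 -c "
from h import *
polar();to(.6101,.208,.16);print(status.state()['wrist_torque'],status.state()['force'])
print(w2p('scene',[.4855,.32,.045]),w2p('scene',[.4855,.32,.105]))"
```

```text
r 0.1029 ang -9.4 z 0.1612 gap 0.0173
tcp [0.613  0.2077 0.1612] yaw 45.0 dtool [-0.0019 -0.0022  0.0012] gap 0.0173 t 37.1333
[-0.31772633 -1.44463181  0.04410247] [ 6.24731541 -1.98575065 -2.85348966]
[379.06914464 157.18909207] [381.4928846  139.95558713]
```

Call:
step_arm(steps=[[[0.0024,-0.002,0],0,0],[[0.0024,-0.002,0],0,0],[[0.0024,-0.002,0],0,0],[[0.0024,-0.002,0],0,0],[[0.0024,-0.002,0],0,0],[[0.002,-0.0024,0],0,0],[[0.002,-0.0024,0],0,0],[[0.002,-0.0024,0],0,0],[[0.002,-0.0024,0],0,0],[[0.002,-0.0024,0],0,0],[[0.0017,-0.0027,0],0,0],[[0.0017,-0.0027,0],0,0],[[0.0017,-0.0027,0],0,0],[[0.0017,-0.0027,0],0,0],[[0.0017,-0.0027,0],0,0]])

```text
clock: 38.38
tcp_pos: [0.6127, 0.254, 0.1613]
eef_rot: [0.924, 0.382, 0.006, 0.002]
force: [16.0, -0.0, -11.0]
finger_gap: 0.0176
finger_force: 30.0
```

```bash
python3 -c "
from h import *
polar()"
```

```text
r 0.1054 ang 16.2 z 0.1613 gap 0.0176
```

Refitting the logged tool positions puts the wheel centre near (0.5155, 0.2248), about 4 mm further in x than I took, with the knob starting at 107.2°. I'll fold that correction into the rest of the turn.

Call:
step_arm(steps=[[[0.0019,-0.0023,0],0,0],[[0.0019,-0.0023,0],0,0],[[0.0019,-0.0023,0],0,0],[[0.0019,-0.0023,0],0,0],[[0.0019,-0.0023,0],0,0],[[0.0008,-0.003,0],0,0],[[0.0008,-0.003,0],0,0],[[0.0008,-0.003,0],0,0],[[0.0008,-0.003,0],0,0],[[0.0008,-0.003,0],0,0],[[0.0003,-0.0031,0],0,0],[[0.0003,-0.0031,0],0,0],[[0.0003,-0.0031,0],0,0],[[0.0003,-0.0031,0],0,0],[[0.0003,-0.0031,0],0,0]])

```text
clock: 39.63
tcp_pos: [0.5906, 0.2962, 0.1615]
eef_rot: [0.924, 0.383, 0.003, 0.0]
force: [8.0, 1.2, -3.4]
finger_gap: 0.0172
finger_force: 30.0
```

```bash
sed -i 's/\[.5115,.2245\]/[.5155,.2248]/' h.py; python3 -c "
from h import *
polar()"
```

```text
r 0.1036 ang 43.6 z 0.1615 gap 0.0172
```

Call:
step_arm(steps=[[[-5e-05,-0.0031,0],-0.0314,0],[[-5e-05,-0.0031,0],-0.0314,0],[[-5e-05,-0.0031,0],-0.0314,0],[[-5e-05,-0.0031,0],-0.0314,0],[[-5e-05,-0.0031,0],-0.0314,0],[[-5e-05,-0.0031,0],-0.0314,0],[[-5e-05,-0.0031,0],-0.0314,0],[[-5e-05,-0.0031,0],-0.0314,0],[[-5e-05,-0.0031,0],-0.0314,0],[[-5e-05,-0.0031,0],-0.0314,0],[[-5e-05,-0.0031,0],-0.0314,0],[[-5e-05,-0.0031,0],-0.0314,0],[[-5e-05,-0.0031,0],-0.0314,0],[[-5e-05,-0.0031,0],-0.0314,0],[[-5e-05,-0.0031,0],-0.0314,0],[[-5e-05,-0.0031,0],-0.0314,0],[[-5e-05,-0.0031,0],-0.0314,0],[[-5e-05,-0.0031,0],-0.0314,0],[[-5e-05,-0.0031,0],-0.0314,0],[[-5e-05,-0.0031,0],-0.0314,0]])

```text
clock: 41.3
tcp_pos: [0.5341, 0.3272, 0.1615]
eef_rot: [0.759, 0.651, 0.004, -0.002]
force: [3.6, 7.4, -5.4]
finger_gap: 0.0175
finger_force: 30.0
```

```bash
python3 -c "
from h import *
polar();to(.4859,.3203,.16)"
```

```text
r 0.1041 ang 79.7 z 0.1615 gap 0.0175
tcp [0.5341 0.3272 0.1615] yaw 81.2 dtool [-0.0142 -0.0466  0.0013] gap 0.0175 t 41.3
```

Call:
step_arm(steps=[[[-5e-05,-0.0031,0],-0.0314,0],[[-5e-05,-0.0031,0],-0.0314,0],[[-5e-05,-0.0031,0],-0.0314,0],[[-5e-05,-0.0031,0],-0.0314,0],[[-5e-05,-0.0031,0],-0.0314,0],[[-5e-05,-0.0031,0],-0.0314,0],[[-5e-05,-0.0031,0],-0.0314,0],[[-5e-05,-0.0031,0],-0.0314,0],[[-5e-05,-0.0031,0],-0.0314,0],[[-5e-05,-0.0031,0],-0.0314,0],[[-5e-05,-0.0031,0],-0.0314,0],[[-5e-05,-0.0031,0],-0.0314,0],[[-5e-05,-0.0031,0],-0.0314,0],[[-5e-05,-0.0031,0],-0.0314,0],[[-5e-05,-0.0031,0],-0.0314,0],[[0,-0.001,0],0,0],[[0,0,0],0,0],[[0,0,0],0,0],[[0,0,0],0,0],[[0,0,0],0,0]])

```text
clock: 42.97
tcp_pos: [0.4848, 0.325, 0.1615]
eef_rot: [0.586, 0.81, 0.004, -0.003]
force: [-2.3, 11.9, -4.1]
finger_gap: 0.0169
finger_force: 30.0
```

```bash
python3 -c "
from h import *
polar();to(.4859,.3203,.16)"
```

```text
r 0.1048 ang 107.0 z 0.1615 gap 0.0169
tcp [0.4848 0.325  0.1615] yaw 108.2 dtool [-0.0049 -0.0004  0.0015] gap 0.0169 t 42.9667
```

Call:
step_arm(steps=[[[0,-0.0006,0],0,0],[[0,0,0],0,0],[[0,0,0],0,0.05],[[0,0,0],0,0.05],[[0,0,0],0,0.05],[[0,0,0],0,0.05],[[0,0,-0.02],0,0.05],[[0,0,-0.03],0,0.05],[[0,0,-0.03],0.0945,0.05],[[0,0,0],0.0945,0.05],[[0,0,0],0.0945,0.05],[[0,0,0],0.0945,0.05],[[-0.035,0,0],0,0.065],[[-0.035,0,0],0,0.065],[[-0.035,0,0],0,0.065],[[-0.035,0,0],0,0.065],[[-0.035,0,0],0,0.065],[[-0.035,0,0],0,0.065],[[-0.035,0,0],0,0.065],[[-0.035,0,0],0,0.065]])

```text
clock: 44.63
tcp_pos: [0.4677, 0.0377, 0.2411]
eef_rot: [0.73, 0.684, -0.0, 0.0]
force: [0.5, 0.2, -0.6]
finger_gap: 0.0651
finger_force: 0.0
```

Call:
step_arm(steps=[[[-0.035,0,0],0,0.065],[[-0.035,0,0],0,0.065],[[-0.035,0,0],0,0.065],[[-0.035,0,0],0,0.065],[[-0.03,0,0],0,0.065],[[0,0,0],0,0.065],[[0,0,0],0,0.065],[[0,0,0],0,0.065]])

```text
clock: 45.3
tcp_pos: [0.4571, -0.1295, 0.2409]
eef_rot: [0.729, 0.684, 0.0, -0.0]
force: [0.4, 0.3, 0.7]
finger_gap: 0.0647
finger_force: 0.0
```

```bash
cat >> h.py <<'E'
def bowls(z,show=False):
    im=snap("top"); o=[]
    b,g,r=[im[...,i].astype(int) for i in range(3)]
    m=((r-b)>12).astype(np.uint8); m[:, :180]=0
    n,l,st,c=cv2.connectedComponentsWithStats(m)
    for i in range(1,n):
        if 60<st[i,4]<400 and 180<c[i,0]<330 and 140<c[i,1]<260:
            x,y,w,h=st[i,:4]; print("bowl px",c[i].round(1),"box",st[i],"w",p2w("top",*c[i],z).round(4))
E
python3 -c "
from h import *
polar();to(.433,.229,.145); bowls(.045+.025)
im=cv2.imread('pics/top0.png')
k=lambda q:(lambda m:np.argwhere(m).mean(0)[::-1]+[185,205] if m.any() else None)(q[205:228,185:210].max(2)<70)
print('knob',k(im),k(snap('top')))
for p in [(.433,.229),(.483,.152),(.572,.176),(.576,.267)]: print(p,w2p('top',[*p,.07]).round(1))"
```

```text
r 0.359 ang -99.4 z 0.2409 gap 0.0647
tcp [ 0.4571 -0.1295  0.2409] yaw 86.3 dtool [ 0.3561 -0.0471  0.096 ] gap 0.0647 t 45.3
bowl px [259.4 185.5] box [254 180  11  12  87] w [0.5693 0.165 ]
bowl px [235.5 188.2] box [231 183  10  12  67] w [0.5609 0.2245]
bowl px [265.6 220. ] box [260 214  12  14  83] w [0.4826 0.1461]
bowl px [233.8 237.9] box [228 234  12  10  65] w [0.4366 0.223 ]
knob [194.7254902  216.49019608] [194.61702128 217.44680851]
(0.433, 0.229) [231.3 239.3]
(0.483, 0.152) [263.2 219.8]
(0.572, 0.176) [255.  184.3]
(0.576, 0.267) [218.9 181.9]
```

The knob is back at its starting pixel. One bowl on the disc seems to have been shifted about 4 cm, so I'll compare with the earlier picture and look once more.

```bash
python3 -c "
from h import *
def det(im,ox,oy):
    b,g,r=[im[...,i].astype(int) for i in range(3)]
    n,l,st,c=cv2.connectedComponentsWithStats(((r-b)>12).astype(np.uint8))
    return [(c[i]+[ox,oy]).round(1).tolist()+[int(st[i,4])] for i in range(1,n) if 40<st[i,4]<400]
a=cv2.imread('pics/a4.png')[:,:500]; print('a4',det(cv2.resize(a,(125,120),interpolation=cv2.INTER_AREA),175,145))
a=cv2.imread('pics/a3.png')[:,:400]; print('a3',det(cv2.resize(a,(200,150),interpolation=cv2.INTER_AREA),170,120))
t=snap('top');s=snap('scene')
print('now',det(t[145:265,175:300],175,145))
cv2.imwrite('pics/b1.png',np.hstack([cv2.resize(t[150:265,180:295],None,fx=3.4,fy=3.4,interpolation=2),cv2.resize(s[135:250,310:425],None,fx=3.4,fy=3.4,interpolation=2)]))"
```

```text
a4 [[220.1, 183.6, 74], [259.1, 185.5, 82], [233.7, 238.3, 79]]
a3 [[303.6, 124.5, 253], [220.2, 183.8, 78], [259.0, 184.9, 91], [265.8, 219.8, 94], [346.9, 264.5, 195]]
now [[259.0, 185.3, 92], [235.5, 188.5, 71], [265.7, 219.8, 84], [233.5, 238.2, 70]]
```

View pics/b1.png

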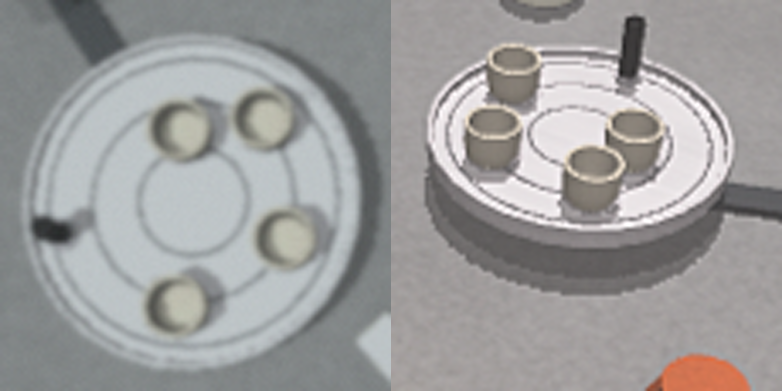

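All four bowls are upright on the disc. Three are within 0.3 px of where I placed them, and the fourth has shifted to about (0.564, 0.229). The turn is complete, so next comes the drawer.

```bash
python3 -c "
from h import *
print(p2w('top',235.5,188.3,.07)-p2w('top',220.1,183.6,.07)); to(.4835,.151,.144)"
```

```text
[-0.0110917  -0.03927244]
tcp [ 0.4574 -0.1286  0.2409] yaw 86.5 dtool [0.2806 0.0088 0.097 ] gap 0.0653 t 45.5
```

Call:
step_arm(steps=[[[0.02,0.0008,0],0,0.065],[[0.03,0.001,0],0,0.065],[[0.03,0.001,0],0,0.065],[[0.03,0.001,0],0,0.065],[[0.03,0.001,0],0,0.065],[[0.03,0.001,0],0,0.065],[[0.03,0.001,0],0,0.065],[[0.03,0.001,0],0,0.065],[[0.03,0.001,0],0,0.065],[[0.0206,0,0],0,0.065],[[0,0,0],0,0.065],[[0,0,0],0,0.065],[[0,0,0],0,0.065],[[0,0,0],0,0.065]])

```text
clock: 46.67
tcp_pos: [0.4839, 0.1484, 0.2407]
eef_rot: [0.73, 0.684, -0.001, 0.0]
force: [0.1, -0.4, -0.2]
finger_gap: 0.0656
finger_force: 0.0
```

```bash
python3 -c "
from h import *
to(.4835,.151,.144)"
```

```text
tcp [0.4839 0.1484 0.2407] yaw 86.2 dtool [ 0.0027 -0.0006  0.0967] gap 0.0656 t 46.6667
```

Descend, grip, lift; then carry to the drawer slot at −90 mm, approached from above.

Call:
step_arm(steps=[[[0.0025,0,0.015],0,0.065],[[0,0,0.02],0,0.065],[[0,0,0.02],0,0.065],[[0,0,0.02],0,0.065],[[0,0,0.014],0,0.065],[[0,0,0.007],0,0.065],[[0,0,0],0,0.065],[[0,0,0],0,0.03],[[0,0,0],0,0.03],[[0,0,0],0,0.03],[[0,0,0],0,0.03],[[0,0,0],0,0.03],[[0,0,0],0,0.03],[[0,0,-0.015],0,0.03],[[0,0,-0.025],0,0.03],[[0,0,-0.03],0,0.03],[[0,0,-0.026],0,0.03],[[0,0,0],0,0.03],[[0,0,0],0,0.03]])

```text
clock: 48.25
tcp_pos: [0.4847, 0.1522, 0.2421]
eef_rot: [0.73, 0.684, 0.001, 0.001]
force: [-0.8, -0.6, -0.6]
finger_gap: 0.046
finger_force: 30.0
```

```bash
python3 -c "
from h import *
to(.513,-.3702,.145)"
```

```text
tcp [0.4847 0.1522 0.2421] yaw 86.3 dtool [-0.5195  0.0616  0.0971] gap 0.046 t 48.25
```

Call:
step_arm(steps=[[[-0.018,0,0],0,0.03],[[-0.0295,0.0036,0],0,0.03],[[-0.0295,0.0036,0],0,0.03],[[-0.0295,0.0036,0],0,0.03],[[-0.0295,0.0036,0],0,0.03],[[-0.0295,0.0036,0],0,0.03],[[-0.0295,0.0036,0],0,0.03],[[-0.0295,0.0036,0],0,0.03],[[-0.0295,0.0036,0],0,0.03],[[-0.0295,0.0036,0],0,0.03],[[-0.0295,0.0036,0],0,0.03],[[-0.0295,0.0036,0],0,0.03],[[-0.0295,0.0036,0],0,0.03],[[-0.0295,0.0036,0],0,0.03],[[-0.0295,0.0036,0],0,0.03],[[-0.0295,0.0036,0],0,0.03],[[-0.0295,0.0036,0],0,0.03],[[-0.0295,0.0036,0],0,0.03]])

```text
clock: 49.75
tcp_pos: [0.511, -0.3713, 0.2387]
eef_rot: [0.729, 0.684, -0.0, -0.002]
force: [0.7, -0.7, -0.6]
finger_gap: 0.0457
finger_force: 30.0
```

Call:
step_arm(steps=[[[0,0,0],0,0.03],[[0,0,0],0,0.03],[[0,0,0],0,0.03],[[0,0,0.01],0,0.03],[[0,0,0.02],0,0.03],[[0,0,0.02],0,0.03],[[0,0,0.02],0,0.03],[[0,0,0.02],0,0.03],[[0,0,0.01],0,0.03],[[0,0,0],0,0.03],[[0,0,0],0,0.03],[[0,0,0],0,0.03]])

```text
clock: 50.75
tcp_pos: [0.5127, -0.37, 0.1419]
eef_rot: [0.729, 0.684, 0.0, 0.001]
force: [0.2, -0.3, -0.4]
finger_gap: 0.0459
finger_force: 30.0
```

```bash
python3 -c "
from h import *
to(.513,-.3702,.12); print(status.state()['force'])"
```

```text
tcp [ 0.5127 -0.37    0.1419] yaw 86.4 dtool [-0.0002  0.0002  0.0219] gap 0.0459 t 50.75
[ 0.21582826 -0.31626536 -0.41954696]
```

Call:
step_arm(steps=[[[0,0,0.004],0,0.03],[[0,0,0.004],0,0.03],[[0,0,0.004],0,0.03],[[0,0,0],0,0.03],[[0,0,0],0,0.03]])

```text
clock: 51.17
tcp_pos: [0.5118, -0.3702, 0.1286]
eef_rot: [0.729, 0.684, -0.0, -0.0]
force: [0.4, -1.0, -0.3]
finger_gap: 0.0458
finger_force: 30.0
```

Call:
step_arm(steps=[[[0,0,0.002],0,0.03],[[0,0,0.002],0,0.03],[[0,0,0],0,0.03],[[0,0,0],0,0.03]])

```text
clock: 51.5
tcp_pos: [0.5119, -0.3702, 0.1247]
eef_rot: [0.729, 0.684, -0.0, -0.0]
force: [0.0, -0.9, -0.6]
finger_gap: 0.046
finger_force: 30.0
```

Call:
step_arm(steps=[[[0,0,0.002],0,0.03],[[0,0,0.002],0,0.03],[[0,0,0],0,0.03],[[0,0,0],0,0.03]])

```text
clock: 51.83
tcp_pos: [0.5137, -0.3704, 0.1228]
eef_rot: [0.729, 0.684, 0.001, 0.002]
force: [-0.0, 0.8, 7.2]
finger_gap: 0.0458
finger_force: 30.0
```

Call:
step_arm(steps=[[[0,0,0],0,0.06],[[0,0,0],0,0.06],[[0,0,0],0,0.06],[[0,0,0],0,0.06],[[0,0,-0.02],0,0.06],[[0,0,-0.035],0,0.06],[[0,0,-0.035],0,0.06],[[0,0,-0.03],0,0.06]])

```text
clock: 52.5
tcp_pos: [0.512, -0.3701, 0.2424]
eef_rot: [0.729, 0.684, 0.0, -0.0]
force: [1.3, 0.2, 0.3]
finger_gap: 0.0603
finger_force: 0.0
```

Call:
step_arm(steps=[[[0.0186,0,0],0,0.065],[[0.0312,0.0013,0],0,0.065],[[0.0312,0.0013,0],0,0.065],[[0.0312,0.0013,0],0,0.065],[[0.0312,0.0013,0],0,0.065],[[0.0312,0.0013,0],0,0.065],[[0.0312,0.0013,0],0,0.065],[[0.0312,0.0013,0],0,0.065],[[0.0312,0.0013,0],0,0.065],[[0.0312,0.0013,0],0,0.065],[[0.0312,0.0013,0],0,0.065],[[0.0312,0.0013,0],0,0.065],[[0.0312,0.0013,0],0,0.065],[[0.0312,0.0013,0],0,0.065],[[0.0312,0.0013,0],0,0.065],[[0.0312,0.0013,0],0,0.065],[[0.0312,0.0013,0],0,0.065],[[0.0312,0.0013,0],0,0.065],[[0,0,0],0,0.065],[[0,0,0],0,0.065]])

```text
clock: 54.17
tcp_pos: [0.5685, 0.1784, 0.2405]
eef_rot: [0.728, 0.686, -0.0, -0.0]
force: [0.2, -1.5, 0.2]
finger_gap: 0.0651
finger_force: 0.0
```

Call:
step_arm(steps=[[[0,0,0],0,0.065],[[0,0,0],0,0.065],[[0,0,0],0,0.065]])

```text
clock: 54.42
tcp_pos: [0.5694, 0.1744, 0.2407]
eef_rot: [0.73, 0.683, -0.0, 0.0]
force: [0.3, 0.6, -0.5]
finger_gap: 0.0649
finger_force: 0.0
```

```bash
python3 -c "
from h import *
to(.572,.176,.144)
t=snap('top');s=snap('scene')
b,g,r=[s[...,i].astype(int) for i in range(3)]
u=w2p('scene',[.513,-.37,.06]); print(u)"
```

```text
tcp [0.5694 0.1744 0.2407] yaw 86.2 dtool [0.0018 0.0025 0.0967] gap 0.0649 t 54.4167
[162.95183519 291.68012584]
```

Call:
step_arm(steps=[[[-0.002,0.0025,0.015],0,0.065],[[0,0,0.02],0,0.065],[[0,0,0.02],0,0.065],[[0,0,0.02],0,0.065],[[0,0,0.014],0,0.065],[[0,0,0.007],0,0.065],[[0,0,0],0,0.065],[[0,0,0],0,0.03],[[0,0,0],0,0.03],[[0,0,0],0,0.03],[[0,0,0],0,0.03],[[0,0,0],0,0.03],[[0,0,0],0,0.03],[[0,0,-0.015],0,0.03],[[0,0,-0.025],0,0.03],[[0,0,-0.03],0,0.03],[[0,0,-0.026],0,0.03],[[0,0,0],0,0.03],[[0,0,0],0,0.03]])

```text
clock: 56.1
tcp_pos: [0.572, 0.1742, 0.2421]
eef_rot: [0.729, 0.684, 0.001, 0.001]
force: [0.6, 0.1, -1.2]
finger_gap: 0.046
finger_force: 30.0
```

```bash
python3 -c "
from h import *
to(.5166,-.3103,.1235)"
```

```text
tcp [0.572  0.1742 0.2421] yaw 86.3 dtool [-0.4871 -0.0245  0.1183] gap 0.046 t 56.1
```

Call:
step_arm(steps=[[[-0.0167,0,0],0,0.03],[[-0.0294,-0.0015,0],0,0.03],[[-0.0294,-0.0015,0],0,0.03],[[-0.0294,-0.0015,0],0,0.03],[[-0.0294,-0.0015,0],0,0.03],[[-0.0294,-0.0015,0],0,0.03],[[-0.0294,-0.0015,0],0,0.03],[[-0.0294,-0.0015,0],0,0.03],[[-0.0294,-0.0015,0],0,0.03],[[-0.0294,-0.0015,0],0,0.03],[[-0.0294,-0.0015,0],0,0.03],[[-0.0294,-0.0015,0],0,0.03],[[-0.0294,-0.0015,0],0,0.03],[[-0.0294,-0.0015,0],0,0.03],[[-0.0294,-0.0015,0],0,0.03],[[-0.0294,-0.0015,0],0,0.03],[[-0.0294,-0.0015,0],0,0.03],[[0,0,0],0,0.03],[[0,0,0],0,0.03],[[0,0,0],0,0.03]])

```text
clock: 57.77
tcp_pos: [0.5159, -0.3094, 0.2394]
eef_rot: [0.729, 0.684, -0.0, -0.001]
force: [0.2, 0.5, -0.0]
finger_gap: 0.046
finger_force: 30.0
```

Call:
step_arm(steps=[[[0,0,0.01],0,0.03],[[0,0,0.02],0,0.03],[[0,0,0.02],0,0.03],[[0,0,0.02],0,0.03],[[0,0,0.02],0,0.03],[[0,0,0.01],0,0.03],[[0,0,0],0,0.03],[[0,0,0],0,0.03]])

```text
clock: 58.43
tcp_pos: [0.5166, -0.3094, 0.1405]
eef_rot: [0.729, 0.685, 0.0, -0.001]
force: [-0.1, -0.1, 0.1]
finger_gap: 0.046
finger_force: 30.0
```

```bash
python3 -c "
from h import *
to(.5166,-.3103,.1235)"
```

```text
tcp [ 0.5166 -0.3094  0.1405] yaw 86.4 dtool [-0.0009  0.      0.017 ] gap 0.046 t 58.4333
```

Call:
step_arm(steps=[[[0,0,0.006],0,0.03],[[0,0,0.005],0,0.03],[[0,0,0.003],0,0.03],[[0,0,0.0025],0,0.03],[[0,0,0],0,0.03],[[0,0,0],0,0.03],[[0,0,0],0,0.06],[[0,0,0],0,0.06],[[0,0,0],0,0.06],[[0,0,0],0,0.06],[[0,0,-0.02],0,0.06],[[0,0,-0.035],0,0.06],[[0,0,-0.035],0,0.06],[[0,0,-0.028],0,0.06]])

```text
clock: 59.6
tcp_pos: [0.5168, -0.3104, 0.2447]
eef_rot: [0.729, 0.684, 0.0, 0.001]
force: [0.4, -1.8, -0.3]
finger_gap: 0.0598
finger_force: 0.0
```

Call:
step_arm(steps=[[[0.0164,0,0],0,0.065],[[0.0308,0.0008,0],0,0.065],[[0.0308,0.0008,0],0,0.065],[[0.0308,0.0008,0],0,0.065],[[0.0308,0.0008,0],0,0.065],[[0.0308,0.0008,0],0,0.065],[[0.0308,0.0008,0],0,0.065],[[0.0308,0.0008,0],0,0.065],[[0.0308,0.0008,0],0,0.065],[[0.0308,0.0008,0],0,0.065],[[0.0308,0.0008,0],0,0.065],[[0.0308,0.0008,0],0,0.065],[[0.0308,0.0008,0],0,0.065],[[0.0308,0.0008,0],0,0.065],[[0.0308,0.0008,0],0,0.065],[[0.0308,0.0008,0],0,0.065],[[0.0308,0.0008,0],0,0.065],[[0.0308,0.0008,0],0,0.065],[[0,0,0],0,0.065],[[0,0,0],0,0.065]])

```text
clock: 61.27
tcp_pos: [0.5639, 0.2298, 0.2424]
eef_rot: [0.728, 0.686, 0.0, -0.0]
force: [-0.5, -0.1, -1.3]
finger_gap: 0.065
finger_force: 0.0
```

Call:
step_arm(steps=[[[0,0,0],0,0.065],[[0,0,0],0,0.065],[[0,0,0],0,0.065]])

```text
clock: 61.52
tcp_pos: [0.5649, 0.2258, 0.2423]
eef_rot: [0.73, 0.683, -0.0, 0.0]
force: [0.1, 0.4, 0.1]
finger_gap: 0.0653
finger_force: 0.0
```

```bash
python3 -c "
from h import *
to(.5647,.228,.144)"
```

```text
tcp [0.5649 0.2258 0.2423] yaw 86.2 dtool [ 0.0023 -0.0004  0.0983] gap 0.0653 t 61.5167
```

Call:
step_arm(steps=[[[0.002,0,0.016],0,0.065],[[0,0,0.02],0,0.065],[[0,0,0.02],0,0.065],[[0,0,0.02],0,0.065],[[0,0,0.015],0,0.065],[[0,0,0.007],0,0.065],[[0,0,0],0,0.065],[[0,0,0],0,0.03],[[0,0,0],0,0.03],[[0,0,0],0,0.03],[[0,0,0],0,0.03],[[0,0,0],0,0.03],[[0,0,0],0,0.03],[[0,0,-0.015],0,0.03],[[0,0,-0.025],0,0.03],[[0,0,-0.03],0,0.03],[[0,0,-0.026],0,0.03],[[0,0,0],0,0.03],[[0,0,0],0,0.03]])

```text
clock: 63.1
tcp_pos: [0.5653, 0.2299, 0.2427]
eef_rot: [0.729, 0.684, 0.002, 0.001]
force: [0.1, -0.1, -1.4]
finger_gap: 0.0452
finger_force: 30.0
```

```bash
python3 -c "
from h import *
to(.5202,-.2505,.1235)"
```

```text
tcp [0.5653 0.2299 0.2427] yaw 86.3 dtool [-0.4824 -0.0146  0.1185] gap 0.0452 t 63.1
```

Call:
step_arm(steps=[[[-0.016,0,0],0,0.03],[[-0.0292,-0.0009,0],0,0.03],[[-0.0292,-0.0009,0],0,0.03],[[-0.0292,-0.0009,0],0,0.03],[[-0.0292,-0.0009,0],0,0.03],[[-0.0292,-0.0009,0],0,0.03],[[-0.0292,-0.0009,0],0,0.03],[[-0.0292,-0.0009,0],0,0.03],[[-0.0292,-0.0009,0],0,0.03],[[-0.0292,-0.0009,0],0,0.03],[[-0.0292,-0.0009,0],0,0.03],[[-0.0292,-0.0009,0],0,0.03],[[-0.0292,-0.0009,0],0,0.03],[[-0.0292,-0.0009,0],0,0.03],[[-0.0292,-0.0009,0],0,0.03],[[-0.0292,-0.0009,0],0,0.03],[[-0.0292,-0.0009,0],0,0.03],[[0,0,0],0,0.03],[[0,0,0],0,0.03],[[0,0,0],0,0.03]])

```text
clock: 64.77
tcp_pos: [0.5189, -0.2508, 0.2395]
eef_rot: [0.729, 0.684, 0.0, -0.001]
force: [0.6, 0.5, -1.0]
finger_gap: 0.0453
finger_force: 30.0
```

Call:
step_arm(steps=[[[0,0,0.01],0,0.03],[[0,0,0.02],0,0.03],[[0,0,0.02],0,0.03],[[0,0,0.02],0,0.03],[[0,0,0.02],0,0.03],[[0,0,0.01],0,0.03],[[0,0,0],0,0.03],[[0,0,0],0,0.03]])

```text
clock: 65.43
tcp_pos: [0.5195, -0.2507, 0.1401]
eef_rot: [0.729, 0.685, 0.0, -0.001]
force: [0.2, -0.0, -0.5]
finger_gap: 0.0454
finger_force: 30.0
```

```bash
python3 -c "
from h import *
to(.5202,-.2505,.1235)"
```

```text
tcp [ 0.5195 -0.2507  0.1401] yaw 86.4 dtool [0.0002 0.0007 0.0166] gap 0.0454 t 65.4333
```

Call:
step_arm(steps=[[[0,0,0.006],0,0.03],[[0,0,0.005],0,0.03],[[0,0,0.003],0,0.03],[[0,0,0.0025],0,0.03],[[0,0,0],0,0.03],[[0,0,0],0,0.03],[[0,0,0],0,0.06],[[0,0,0],0,0.06],[[0,0,0],0,0.06],[[0,0,0],0,0.06],[[0,0,-0.02],0,0.06],[[0,0,-0.035],0,0.06],[[0,0,-0.035],0,0.06],[[0,0,-0.028],0,0.06]])

```text
clock: 66.6
tcp_pos: [0.5198, -0.2516, 0.2442]
eef_rot: [0.729, 0.684, 0.0, 0.001]
force: [0.5, 0.5, 0.3]
finger_gap: 0.0602
finger_force: 0.0
```

Call:
step_arm(steps=[[[0.0171,0,0],0,0.065],[[0.0285,-0.0073,0],0,0.065],[[0.0285,-0.0073,0],0,0.065],[[0.0285,-0.0073,0],0,0.065],[[0.0285,-0.0073,0],0,0.065],[[0.0285,-0.0073,0],0,0.065],[[0.0285,-0.0073,0],0,0.065],[[0.0285,-0.0073,0],0,0.065],[[0.0285,-0.0073,0],0,0.065],[[0.0285,-0.0073,0],0,0.065],[[0.0285,-0.0073,0],0,0.065],[[0.0285,-0.0073,0],0,0.065],[[0.0285,-0.0073,0],0,0.065],[[0.0285,-0.0073,0],0,0.065],[[0.0285,-0.0073,0],0,0.065],[[0.0285,-0.0073,0],0,0.065],[[0.0285,-0.0073,0],0,0.065],[[0,0,0],0,0.065],[[0,0,0],0,0.065]])

```text
clock: 68.18
tcp_pos: [0.4324, 0.2294, 0.242]
eef_rot: [0.728, 0.686, 0.0, -0.0]
force: [0.3, -1.2, -0.1]
finger_gap: 0.0648
finger_force: 0.0
```

Call:
step_arm(steps=[[[0,0,0],0,0.065],[[0,0,0],0,0.065],[[0,0,0],0,0.065]])

```text
clock: 68.43
tcp_pos: [0.4336, 0.2264, 0.2418]
eef_rot: [0.73, 0.683, -0.0, 0.0]
force: [0.2, -0.4, -0.5]
finger_gap: 0.0649
finger_force: 0.0
```

```bash
python3 -c "
from h import *
to(.433,.229,.144)"
```

```text
tcp [0.4336 0.2264 0.2418] yaw 86.2 dtool [ 0.0026 -0.0007  0.0978] gap 0.0649 t 68.4333
```

Call:
step_arm(steps=[[[0.002,0,0.016],0,0.06],[[0,0,0.02],0,0.06],[[0,0,0.02],0,0.06],[[0,0,0.02],0,0.06],[[0,0,0.014],0,0.06],[[0,0,0.006],0,0.06],[[0,0,0],0,0.06],[[0,0,0],0,0.03],[[0,0,0],0,0.03],[[0,0,0],0,0.03],[[0,0,0],0,0.03],[[0,0,0],0,0.03],[[0,0,0],0,0.03],[[0,0,-0.015],0,0.03],[[0,0,-0.025],0,0.03],[[0,0,-0.03],0,0.03],[[0,0,-0.026],0,0.03],[[0,0,0],0,0.03],[[0,0,0],0,0.03]])

```text
clock: 70.02
tcp_pos: [0.4337, 0.23, 0.243]
eef_rot: [0.73, 0.684, 0.001, 0.001]
force: [-0.4, -0.3, -1.0]
finger_gap: 0.0452
finger_force: 30.0
```

```bash
python3 -c "
from h import *
to(.5238,-.1906,.1235)"
```

```text
tcp [0.4337 0.23   0.243 ] yaw 86.3 dtool [-0.414   0.1166  0.1195] gap 0.0452 t 70.0167
```

Call:
step_arm(steps=[[[-0.015,0,0],0,0.03],[[-0.0285,0.0083,0],0,0.03],[[-0.0285,0.0083,0],0,0.03],[[-0.0285,0.0083,0],0,0.03],[[-0.0285,0.0083,0],0,0.03],[[-0.0285,0.0083,0],0,0.03],[[-0.0285,0.0083,0],0,0.03],[[-0.0285,0.0083,0],0,0.03],[[-0.0285,0.0083,0],0,0.03],[[-0.0285,0.0083,0],0,0.03],[[-0.0285,0.0083,0],0,0.03],[[-0.0285,0.0083,0],0,0.03],[[-0.0285,0.0083,0],0,0.03],[[-0.0285,0.0083,0],0,0.03],[[-0.0285,0.0083,0],0,0.03],[[0,0,0],0,0.03],[[0,0,0],0,0.03],[[0,0,0],0,0.03]])

```text
clock: 71.52
tcp_pos: [0.5219, -0.1898, 0.2404]
eef_rot: [0.729, 0.684, -0.0, -0.001]
force: [-0.3, 0.2, 0.1]
finger_gap: 0.0453
finger_force: 30.0
```

Call:
step_arm(steps=[[[0,0,0.01],0,0.03],[[0,0,0.02],0,0.03],[[0,0,0.02],0,0.03],[[0,0,0.02],0,0.03],[[0,0,0.02],0,0.03],[[0,0,0.01],0,0.03],[[0,0,0],0,0.03],[[0,0,0],0,0.03]])

```text
clock: 72.18
tcp_pos: [0.5226, -0.1898, 0.1416]
eef_rot: [0.729, 0.685, -0.0, -0.001]
force: [-0.4, -0.1, -0.5]
finger_gap: 0.0456
finger_force: 30.0
```

```bash
python3 -c "
from h import *
to(.5238,-.1906,.1240)"
```

```text
tcp [ 0.5226 -0.1898  0.1416] yaw 86.4 dtool [-0.0008  0.0012  0.0176] gap 0.0456 t 72.1833
```

Call:
step_arm(steps=[[[-0.001,0.001,0.006],0,0.03],[[0,0,0.005],0,0.03],[[0,0,0.003],0,0.03],[[0,0,0.003],0,0.03],[[0,0,0],0,0.03],[[0,0,0],0,0.03],[[0,0,0],0,0.06],[[0,0,0],0,0.06],[[0,0,0],0,0.06],[[0,0,0],0,0.06],[[0,0,-0.02],0,0.06],[[0,0,-0.035],0,0.06],[[0,0,-0.035],0,0.06],[[0,0,-0.028],0,0.06],[[0.02,-0.005,0],0,0.06],[[0.035,-0.015,0],0,0.06],[[0.035,-0.015,0],0,0.06],[[0.035,-0.015,0],0,0.06],[[0.035,-0.015,0],0,0.06],[[0.03,-0.01,0],0,0]])

```text
clock: 73.85
tcp_pos: [0.4594, 0.0048, 0.2431]
eef_rot: [0.729, 0.684, -0.0, 0.0]
force: [0.1, 0.0, 0.5]
finger_gap: 0.0552
finger_force: 0.0
```

```bash
cat >> h.py <<'E'
def inside():
    for n,z in(("top",.05),("scene",.05)):
        im=snap(n); hsv=cv2.cvtColor(im,cv2.COLOR_BGR2HSV)
        for p in [(.513,-.370),(.5166,-.3103),(.5197,-.2507),(.5235,-.1908)]:
            u,v=np.round(w2p(n,[*p,z])).astype(int)
            w=hsv[v-14:v+15,u-14:u+15]; m=(w[...,1]<75)&(w[...,2]>90)
            a=np.argwhere(m); c=a.mean(0)[::-1]-14 if len(a) else None
            print(n,p,(int(u),int(v)),"n",len(a),"off",c)
E
python3 -c "
from h import *
for z in(.03,.04,.05,.06): print(z,p2w('top',299.6+518/4,129.6+534/4,z),p2w('scene',183,236.5,z))
inside();to(.35,-.265,.2)"
```

```text
0.03 [ 0.38541461 -0.26908806] [ 0.37309594 -0.26258193]
0.04 [ 0.3854436  -0.26667377] [ 0.38330969 -0.26533716]
0.05 [ 0.38547259 -0.26425947] [ 0.39352344 -0.26809239]
0.06 [ 0.38550158 -0.26184518] [ 0.40373718 -0.27084762]
top (0.513, -0.37) (470, 213) n 355 off [-0.14647887  0.01971831]
top (0.5166, -0.3103) (447, 211) n 328 off [1.36890244 0.75609756]
top (0.5197, -0.2507) (423, 210) n 330 off [-0.49393939 -0.12727273]
top (0.5235, -0.1908) (400, 208) n 314 off [ 1.14649682 -0.1433121 ]
scene (0.513, -0.37) (164, 295) n 552 off [0.34057971 1.94021739]
scene (0.5166, -0.3103) (193, 279) n 493 off [-1.73833671  2.4198783 ]
scene (0.5197, -0.2507) (219, 264) n 473 off [0.43551797 1.57505285]
scene (0.5235, -0.1908) (243, 251) n 441 off [-0.78231293  2.29251701]
tcp [0.4595 0.0076 0.2435] yaw 86.8 dtool [-0.2783 -0.0943  0.0432] gap 0.0472 t 73.95
```

All four bowls show up, centred and upright, in both cameras. The handle is at about (0.385, −0.267, 0.042). Next I'll put the closed fingers in front of it.

Call:
step_arm(steps=[[[-0.02,-0.01,0],0,0],[[-0.029,-0.01,0],0,0],[[-0.029,-0.01,0],0,0],[[-0.029,-0.01,0],0,0],[[-0.029,-0.01,0],0,0],[[-0.029,-0.01,0],0,0],[[-0.029,-0.01,0],0,0],[[-0.029,-0.01,0],0,0],[[-0.029,-0.01,0],0,0],[[-0.026,-0.009,0],0,0],[[0,0,0],0,0],[[0,0,0],0,0],[[0,0,0],0,0],[[0,0,0],0,0]])

```text
clock: 75.12
tcp_pos: [0.3448, -0.2677, 0.2429]
eef_rot: [0.729, 0.685, 0.0, -0.0]
force: [0.4, 0.6, -0.5]
finger_gap: 0.0004
finger_force: 0.0
```

```bash
python3 -c "
from h import *
to(.345,-.265,.11)"
```

```text
tcp [ 0.3448 -0.2677  0.2429] yaw 86.4 dtool [0.0026 0.     0.1329] gap 0.0004 t 75.1167
```

Call:
step_arm(steps=[[[0.001,0,0.018],0,0],[[0.001,0,0.02],0,0],[[0,0,0.02],0,0],[[0,0,0.02],0,0],[[0,0,0.02],0,0],[[0,0,0.02],0,0],[[0,0,0.015],0,0],[[0,0,0],0,0],[[0,0,0],0,0],[[0,0.003,0],0,0],[[0,0.003,0],0,0],[[0,0.003,0],0,0],[[0,0.003,0],0,0],[[0,0.003,0],0,0],[[0,0.003,0],0,0],[[0,0.003,0],0,0],[[0,0.003,0],0,0],[[0,0.003,0],0,0],[[0,0.003,0],0,0]])

```text
clock: 76.7
tcp_pos: [0.3744, -0.2685, 0.1098]
eef_rot: [0.729, 0.684, -0.0, -0.0]
force: [-1.4, 0.3, 1.1]
finger_gap: 0.0005
finger_force: 0.6
```

Call:
step_arm(steps=[[[0,0.004,0],0,0],[[0,0.004,0],0,0],[[0,0.004,0],0,0],[[0,0.004,0],0,0],[[0,0.004,0],0,0],[[0,0.004,0],0,0],[[0,0.004,0],0,0],[[0,0.004,0],0,0]])

```text
clock: 77.37
tcp_pos: [0.4068, -0.2705, 0.1099]
eef_rot: [0.729, 0.684, -0.0, 0.0]
force: [-0.7, -1.3, 0.3]
finger_gap: 0.0005
finger_force: 0.6
```

```bash
python3 -c "
from h import *
to(.5175,-.277,.11);inside()"
```

```text
tcp [ 0.4068 -0.2705  0.1099] yaw 86.3 dtool [ 6.000e-04  1.109e-01 -1.000e-04] gap 0.0005 t 77.3667
top (0.513, -0.37) (470, 213) n 159 off [  0.2327044  -10.79874214]
top (0.5166, -0.3103) (447, 211) n 163 off [  1.71779141 -10.49693252]
top (0.5197, -0.2507) (423, 210) n 147 off [  0.27891156 -10.80272109]
top (0.5235, -0.1908) (400, 208) n 140 off [  1.57857143 -10.75      ]
scene (0.513, -0.37) (164, 295) n 196 off [6.04081633 9.10714286]
scene (0.5166, -0.3103) (193, 279) n 208 off [5.34615385 9.17307692]
scene (0.5197, -0.2507) (219, 264) n 192 off [6.671875   8.72916667]
scene (0.5235, -0.1908) (243, 251) n 189 off [6.7989418  8.58201058]
```

The bowls are travelling with the drawer at low force, so I'll keep pushing.

Call:
step_arm(steps=[[[0,0.0045,0],0,0],[[0,0.0045,0],0,0],[[0,0.0045,0],0,0],[[0,0.0045,0],0,0],[[0,0.0045,0],0,0],[[0,0.0045,0],0,0],[[0,0.0045,0],0,0],[[0,0.0045,0],0,0],[[0,0.0045,0],0,0],[[0,0.0045,0],0,0],[[0,0.0045,0],0,0],[[0,0.0045,0],0,0],[[0,0.0045,0],0,0],[[0,0.0045,0],0,0],[[0,0.0045,0],0,0],[[0,0.0045,0],0,0],[[0,0.0045,0],0,0],[[0,0.0045,0],0,0],[[0,0.0045,0],0,0],[[0,0.0045,0],0,0]])

```text
clock: 79.13
tcp_pos: [0.4966, -0.2764, 0.1099]
eef_rot: [0.729, 0.684, -0.0, 0.0]
force: [-0.7, -0.8, -0.7]
finger_gap: 0.0008
finger_force: 0.6
```

Call:
step_arm(steps=[[[0,0.003,0],0,0],[[0,0.003,0],0,0],[[0,0.003,0],0,0],[[0,0.003,0],0,0],[[0,0,0],0,0],[[0,0,0],0,0]])

```text
clock: 79.63
tcp_pos: [0.5086, -0.2767, 0.1099]
eef_rot: [0.729, 0.684, 0.0, 0.0]
force: [0.3, 0.1, 0.4]
finger_gap: 0.0005
finger_force: 0.0
```

Call:
step_arm(steps=[[[0,0.002,0],0,0],[[0,0.002,0],0,0],[[0,0.002,0],0,0],[[0,0,0],0,0],[[0,0,0],0,0]])

```text
clock: 80.05
tcp_pos: [0.5144, -0.2774, 0.1099]
eef_rot: [0.729, 0.684, 0.0, 0.0]
force: [0.6, -0.7, 0.5]
finger_gap: 0.0006
finger_force: 0.0
```

Call:
step_arm(steps=[[[0,0.002,0],0,0],[[0,0.002,0],0,0],[[0,0,0],0,0],[[0,0,0],0,0]])

```text
clock: 80.38
tcp_pos: [0.5184, -0.2777, 0.1099]
eef_rot: [0.729, 0.684, 0.0, 0.0]
force: [-0.5, 0.3, 0.6]
finger_gap: 0.0005
finger_force: 0.0
```

Call:
step_arm(steps=[[[0,0.0015,0],0,0],[[0,0.0015,0],0,0],[[0,0,0],0,0],[[0,0,0],0,0]])

```text
clock: 80.72
tcp_pos: [0.5214, -0.2778, 0.1099]
eef_rot: [0.729, 0.684, 0.0, 0.0]
force: [0.3, -0.1, -0.3]
finger_gap: 0.0005
finger_force: 0.0
```

```bash
python3 - <<'E'
from h import *
s=status.state();print(s['tcp_pos'],s['force'])
# front panel edge columns: wood->grey transition rows in top view at several y
im=snap("top");im0=cv2.imread("pics/top0.png")
for nm,i in(("start",im0),("now",im)):
    hsv=cv2.cvtColor(i,cv2.COLOR_BGR2HSV)
    for u in(385,395,480,488):
        r=np.where(hsv[100:270,u,1]>75)[0]+100
        print(nm,u,r.max() if len(r) else None, p2w("top",u,r.max(),.065) if len(r) else None)
E
```

```text
[ 0.52135087 -0.2778461   0.10988979] [ 0.31134733 -0.07170161 -0.27452033]
start 385 245 [ 0.42754434 -0.15175766]
start 395 245 [ 0.42809779 -0.17653923]
start 480 253 [ 0.41308399 -0.38667926]
start 488 254 [ 0.41106752 -0.4063879 ]
now 385 184 [ 0.58089837 -0.15115924]
now 395 185 [ 0.57890042 -0.17639216]
now 480 269 [ 0.37392318 -0.3857439 ]
now 488 269 [ 0.37436349 -0.40542541]
```

Call:
step_arm(steps=[[[0,0.0015,0],0,0],[[0,0.0015,0],0,0],[[0,0,0],0,0],[[0,0,0],0,0]])

```text
clock: 81.1
tcp_pos: [0.5244, -0.278, 0.1099]
eef_rot: [0.729, 0.684, 0.0, 0.0]
force: [0.1, -0.0, -0.3]
finger_gap: 0.0005
finger_force: 0.0
```

Call:
step_arm(steps=[[[0,0.0015,0],0,0],[[0,0.001,0],0,0],[[0,0,0],0,0],[[0,0,0],0,0]])

```text
clock: 81.43
tcp_pos: [0.5251, -0.2781, 0.1097]
eef_rot: [0.73, 0.684, -0.001, -0.001]
force: [-5.5, 2.0, 5.6]
finger_gap: 0.0005
finger_force: 3.0
```

Call:
step_arm(steps=[[[0,0.001,0],0,0],[[0,0.001,0],0,0],[[0,0,0],0,0],[[0,0,0],0,0]])

```text
clock: 81.77
tcp_pos: [0.5255, -0.2781, 0.1096]
eef_rot: [0.73, 0.684, -0.003, -0.003]
force: [-11.0, 1.1, 9.8]
finger_gap: 0.0003
finger_force: 5.8
```

The drawer is against its stop. I'll back off, lift clear and check.

Call:
step_arm(steps=[[[0,0.001,0],0,0],[[0,0,0],0,0],[[0,-0.003,0],0,0],[[0,-0.005,0],0,0],[[0,-0.01,0],0,0],[[0,-0.015,0],0,0],[[0,-0.02,0],0,0],[[0,-0.02,-0.01],0,0],[[0,-0.01,-0.03],0,0],[[0,0,-0.03],0,0],[[0,0,-0.03],0,0],[[0.02,0,-0.03],0,0],[[0.035,0,0],0,0],[[0.035,0,0],0,0],[[0.035,0,0],0,0],[[0.035,0,0],0,0],[[0.035,0,0],0,0],[[0.02,0,0],0,0],[[0,0,0],0,0],[[0,0,0],0,0]])

```text
clock: 83.43
tcp_pos: [0.4604, -0.0577, 0.24]
eef_rot: [0.728, 0.685, 0.0, 0.0]
force: [0.4, -0.7, 0.2]
finger_gap: 0.0003
finger_force: 0.0
```

Call:
step_arm(steps=[[[0,0,0],0,0],[[0,0,0],0,0],[[0,0,0],0,0],[[0,0,0],0,0]])

```text
clock: 83.77
tcp_pos: [0.4605, -0.0596, 0.2398]
eef_rot: [0.73, 0.683, -0.0, 0.0]
force: [0.2, 0.4, -0.7]
finger_gap: 0.0002
finger_force: 0.0
```

```bash
python3 - <<'E'
from h import *
s=status.state();print(s['tcp_pos'],s['clock'])
im=snap("top","end");im0=cv2.imread("pics/top0.png");hsv=cv2.cvtColor(im,cv2.COLOR_BGR2HSV)
for u in(385,395,480,488):
    c=hsv[100:230,u,1]>75; r=np.where(c)[0]+100; print(u,r.max(),p2w("top",u,r.max(),.065).round(4))
d=cv2.absdiff(im,im0).max(2)
for n,(x0,x1,y0,y1) in dict(slab=(284,312,240,268),jar=(288,322,98,134),lid=(336,364,104,130),knob=(186,206,206,226)).items(): print(n,d[y0:y1,x0:x1].mean().round(1))
E
```

```text
[ 0.46045134 -0.05955347  0.23977126] 83.7667
385 229 [ 0.4672 -0.1516]
395 229 [ 0.4678 -0.1765]
480 192 [ 0.5658 -0.3903]
488 191 [ 0.5688 -0.4105]
slab 13.7
jar 12.4
lid 13.6
knob 18.2
```

```bash
python3 - <<'E'
from h import *
im=cv2.imread("pics/end.png");im0=cv2.imread("pics/top0.png")
for n,(x,y) in dict(slab=(298,254),jar=(304,116),lid=(349,117),knob=(196,216),scale=(100,90)).items():
    t=im0[y-13:y+13,x-13:x+13]; s=im[y-23:y+23,x-23:x+23]
    _,q,_,l=cv2.minMaxLoc(cv2.matchTemplate(s,t,cv2.TM_CCOEFF_NORMED)); print(n,l[0]-10,l[1]-10,round(q,3))
a=im[100:260,380:495];g=cv2.Canny(a,60,150); hsv=cv2.cvtColor(im,cv2.COLOR_BGR2HSV)
for u in range(430,492,10):
    r=np.where(hsv[150:225,u,1]>75)[0]+150; r0=np.where(cv2.cvtColor(im0,cv2.COLOR_BGR2HSV)[150:262,u,1]>75)[0]+150
    print(u,r.max(),r0.max(),(p2w("top",u,r.max(),.065)-p2w("top",u,r0.max(),.065))[0].round(4))
E
```

```text
slab 0 0 0.998
jar 0 0 0.995
lid 0 0 0.997
knob 0 1 0.991
scale 0 0 0.497
430 187 249 0.1556
440 188 250 0.1555
450 189 250 0.153
460 190 252 0.1553
470 191 253 0.1552
480 192 253 0.1527
490 191 254 0.1577
```

```bash
python3 -c "
from h import *
print(env.sign_off())"
```

```text
the job is handed in; nothing more can be done
None
```

The job is handed in: all four bowls went round one full slow counter-clockwise turn, the knob is back within about 1 pixel of its start, and the bowls are in the drawer, last seen upright early in the push, with it pushed home to its stop; the slab, jar and lid have not moved.

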